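# Load the bead polisher and hold its dead-man plunger at slow speed

## Task

Pour all six beads from the white cup into the blue bowl of the polisher and stand the empty cup upright back on the desk. Then press the red spring-loaded plunger down with the fingers until the top of its cap is level with the green tip of the post beside it (slow speed), never pushing it all the way down, keep it there for at least three seconds, and finish while still holding it there. Leave the tape, the mug and the match box where they are.

Things in the scene. Friction and masses are not known exactly. Their poses are not given: they have to be found in the camera images.
- polisher: Grey bead polisher fixed to the desk: base 150 x 310 mm, 45 mm high. Origin under the centre of its base on the desk; its y axis runs along the base, with the bowl 85 mm towards +y and the plunger 85 mm towards -y.
- bowl_floor (a point): Centre of the inner floor of the polisher's round blue open bowl, 60 mm above the desk. Inside radius 44 mm at the floor, 60 mm at the rim; the rim (outside radius 64 mm) is 105 mm above the desk. A small cone, 17 mm high, stands at the centre of the floor.
- plunger_top (a point): Centre of the flat top of the plunger's red round cap (40 mm across, 14 mm thick), 100 mm above the desk when released; it moves straight down with the plunger.
- plunger (a joint): Travel of the spring-loaded dead-man plunger in m: 0 released (up), 0.024 fully down. It moves vertically and needs about 3 N to start, 7 N at 0.012, 11.5 N fully down; it springs up when let go. At 0.012 the cap's top is level with the middle of the green tip.
- green_mark (a point): Middle of the green tip, 8 mm tall (84 to 92 mm above the desk), at the top of the thin upright gauge post beside the plunger, 45 mm from the plunger's axis, on the side away from the bowl. The post ends with the green tip.
- cup: Loose open white cup holding six beads, about 70 to 120 g empty: straight outside, 64 mm across, 55 mm high; inside it is a cone, 36 mm wide at the floor (7 mm up) and 57 mm at the mouth, so the beads roll out once it is tipped about 90 degrees or more. Origin at the centre of its underside, z up along its axis.
- tape: Bystander: loose roll of brown tape lying flat, about 92 mm across and 48 mm high. Origin at the centre of its underside.
- mug: Bystander: loose white mug with a handle, 92 x 127 x 95 mm. Origin at the centre of its underside.
- matches: Bystander: loose small red match box, 30 x 46 x 15 mm. Origin at the centre of its underside.
- bead1: Round terracotta bead, 18 mm across, 11 g, in the cup at the start. Origin at its centre.
- bead2: Round blue bead, 18 mm across, 11 g, in the cup at the start. Origin at its centre.
- bead3: Round grey marbled bead, 18 mm across, 11 g, in the cup at the start. Origin at its centre.
- bead4: Round dark wood bead, 18 mm across, 11 g, in the cup at the start. Origin at its centre.
- bead5: Round white bead, 18 mm across, 11 g, in the cup at the start. Origin at its centre.
- bead6: Round brass bead, 18 mm across, 11 g, in the cup at the start. Origin at its centre.
Not all that is in view belongs to the job. There is more than one size of the cup; the job needs the largest.

How it is judged (in metres and radians):
On the way, in this order (a step that is already met when the one before it is completed fails the run):
1. the cup is held tipped above the bowl (angle between cup's own z axis and vertical above 0.6 rad and horizontal distance between cup and bowl_floor below 0.15 m and height (world z) of cup above 0.09 m).
2. all six beads are in the bowl (horizontal distance between each of bead1, bead2, bead3, bead4, bead5, bead6 and bowl_floor below 0.06 m and height (world z) of bead1 between 0.055 and 0.105 m and height (world z) of bead2 between 0.055 and 0.105 m and height (world z) of bead3 between 0.055 and 0.105 m and height (world z) of bead4 between 0.055 and 0.105 m and height (world z) of bead5 between 0.055 and 0.105 m and height (world z) of bead6 between 0.055 and 0.105 m), for 0.2 s.
3. with the beads in the bowl and the cup standing on the desk, the fingers keep the cap's top level with the green tip for 3 s (all of step 2 and height (world z) of cup below 0.008 m and angle between cup's own z axis and vertical below 0.12 rad and linear speed of cup below 0.03 m/s and value of joint plunger between 0.008 and 0.016 m and contact force between the fingers and polisher above 2 N), for 2.8 s.
At the end, for the whole second after the job is handed in: All six beads lie in the bowl; the cup stands upright on the desk (within 7 degrees, at rest); the fingers press the plunger with more than 2 N and its travel is between 8 and 16 mm (cap's top within the green tip's height), still held through the last second (all of step 3); the arm keeps its last pose, push and grip.
It fails at once if the plunger is pushed all the way down (value of joint plunger above 0.0225 m).
It fails at once if the tape roll is moved by more than 3 cm (distance of tape from where it was at the start of the episode above 0.03 m).
It fails at once if the mug is moved by more than 3 cm (distance of mug from where it was at the start of the episode above 0.03 m).
It fails at once if the match box is moved by more than 3 cm (distance of matches from where it was at the start of the episode above 0.03 m).
It also fails if it takes over 72 s, if anything falls off the work surface, if the arm or the gripper's body presses on something with over 40 N, if the wrist force passes 120 N, or if a joint passes its speed limit or range.

## Robot

A 6-joint arm with a two-finger parallel gripper is mounted at the origin on a cart in front of the work surface, level with it; the furniture and walls round the work are solid. World frame = base frame: x ahead of the robot, y to its left, z up, the work surface at z = 0. Lengths are in m, angles in degrees, forces in N, time in s.
With the tool pointing down it reaches from about 0.4 to 0.825 m from the base axis. Payload 7 kg.
Tool frame: the origin (TCP) lies midway between the tips of the shut fingers; the grasp point (between the pads) lies 19 mm behind it; z points along the fingers, y is the line along which they close (so a half turn about z gives the same grasp; the last joint's range is limited). The gripper opens to 88 mm and grips with 3 to 60 N. Pads are 19 mm wide; open, the fingers measure 130 mm over their backs; the gripper's body (78 mm by 193 mm) begins 47 mm behind the grasp point.
Start: joints at [-55.743, 20.546, 0.682, 0, -70.136, -16.507], TCP at [0.206, -0.643, 0.205] pointing down, gripper open.
Joint ranges: [-176.03, 176.03], [-82.01, 121.73], [-58.28, 71.71], [-173.87, 95.51], [-174.79, -0.11], [-173.66, 173.66]. Speed limits (degrees/s): [136.94, 136.94, 172.46, 180, 180, 180].

## Interface

Orientations are given as [roll, pitch, yaw] about the fixed x, y, z axes, in that order (R = Rz(yaw) Ry(pitch) Rx(roll)).
In Python, from plant import ctrl gives the robot as it stands. The module is installed in compiled form; this text tells all that it offers.
- The arm moves only by the tool play_rows, never from a script. Its argument "commands" is a list that holds one entry, the list of rows, each a list of 7 numbers: the turn, a rotation vector about the tool's x, y, z in rad, then the shift along the tool's x, y, z in cm, then the finger opening in cm, from 0 to 8.76. In form: [[[ax, ay, az, x, y, z, grip], ...]]. A call has 1 to 8 rows; each row is the pose to reach, as a shift and turn from the pose commanded when the call began, along the tool's axes at that moment; what a row does not reach only later rows make up. A row lasts 1/12 s, in which the tool goes at most 41.7 mm and 7.16 degrees, less where a joint would pass 70% of its speed; a pose out of reach is approached as far as the arm can. A call with a gripper value outside its range is refused whole. The fingers move at their own pace and stop on an object; the grip force is fixed at half the most. Time passes only in rows, so rows that repeat a pose let the fingers close. It gives the time, the measured TCP pose, the force, the opening and the grip force at its end, in the units of the state.
- ctrl.get_obs(): the state, without advancing time (a new reading comes with each control period).
- ctrl.snapshot(name): name is "scene" or "top" or "wrist"; returns a dict with "color" (480x640x3 uint8, red, green, blue), "camera_matrix" (3x3 intrinsics, pixels), "origin" and "rotation" of the camera in the world; the wrist camera has in their place "hand_eye" (4x4, takes a point from camera to tool coordinates, whose origin is the TCP and whose axes are the flange's). Camera axes: x right, y down, z forward; pixel columns grow to the right and rows downward; lengths in m; the calibration is good to about 2 mm. A picture is of the moment at which its call begins: read the wrist's pose just before it. There is no depth.
- ctrl.close_job(): hands the job in; it is judged then, once.
Trained networks look in a picture, given as the dict that the camera call returned (one of the last four; its "shot" number tells which), for a name from the list of things; names that differ only in an ending like _2 or _b are one class to them, and where a whole thing is asked for, a point or a joint stands for the part that bears it (a point fixed in the world has none). Each returns a list of dicts, best first, with "conf" (0 to 1); they miss things now and then, are a little off and sometimes report something else, mostly with a low value. They report only what shows in the picture. A call takes as long as a camera call. They do not tell look-alikes from the thing itself.
- ctrl.find_in(picture, name): "bbox" ([left, top, width, height] in pixels, round what is visible of it).
The state is a dict: "clock": time; "joint_pos": joint angles; "qvel": joint speeds; "tau": joint torques, N m; "tool_pos": TCP position; "orientation": TCP orientation; "force": force on the tool from outside, world axes, zero at the start; "moment": the same for the moment, N m; "opening": finger opening in m; "gripper_force": force on a finger pad.
Only numpy, scipy, OpenCV 4.12 (cv2) and the standard library are available. Lean on these libraries where they do the work, as an engineer would, in place of code of your own. Each camera call takes 0.05 s, during which the arm holds its last target. There are 200 camera calls.

## Working session

There is one attempt and no reset: what is moved stays moved. The work goes in short steps, Python scripts to look and compute and a tool call to move; the robot and the scene stay as the last step left them, time stands still between calls to the robot, and variables do not carry over. Pictures are saved under pics/ and viewed, at most 10 in all, crops included, and the job is handed in when it is done.

Besides the shell and the picture viewer there is one more tool, called after ">>>" as name([rows], argument=value, ...), one row to a line, values as JSON. play_rows: Moves the arm, as the interface text tells. Its arguments: {"type":"object","properties":{"commands":{"type":"array","items":{"type":"array","items":{"type":"array","items":{"type":"number"}}}}},"required":["commands"]}

```bash
mkdir -p pics
cat > h.py <<'E'
import numpy as np, cv2
from scipy.spatial.transform import Rotation as R
from plant import ctrl
def pose():
    o=ctrl.get_obs(); return np.array(o["tool_pos"]),R.from_euler('xyz',o["orientation"],degrees=True).as_matrix()
def snap(n):
    p,r=pose(); s=ctrl.snapshot(n)
    if n=="wrist":
        H=np.array(s["hand_eye"]); s["O"]=p+r@H[:3,3]; s["M"]=r@H[:3,:3]
    else: s["O"]=np.array(s["origin"]); s["M"]=np.array(s["rotation"])
    return s
def ray(s,u,v):
    d=s["M"]@np.linalg.inv(s["camera_matrix"])@[u,v,1]; return s["O"],d/np.linalg.norm(d)
def onz(s,u,v,z):
    o,d=ray(s,u,v); return o+d*(z-o[2])/d[2]
def proj(s,P):
    c=np.array(s["M"]).T@(np.array(P)-s["O"]); q=np.array(s["camera_matrix"])@c; return q[:2]/q[2]
def tri(rays):
    A=np.zeros((3,3));b=np.zeros(3)
    for o,d in rays:
        m=np.eye(3)-np.outer(d,d);A+=m;b+=m@o
    return np.linalg.solve(A,b)
def save(s,n): cv2.imwrite(f"pics/{n}.png",cv2.cvtColor(s["color"],cv2.COLOR_RGB2BGR))
E
python3 - <<'E'
from h import *
print(ctrl.get_obs())
for n in ("scene","top"):
    s=snap(n); save(s,n); print(n,s["O"].round(3),s["M"].round(3).tolist())
    for k in ("cup","bowl_floor","plunger_top","green_mark","tape","mug","matches","polisher"):
        print(k,[(np.round(d["bbox"]).tolist(),round(d["conf"],2)) for d in ctrl.find_in(s,k)[:4]])
E
```

```text
{'clock': 0.0, 'joint_pos': array([-5.57423905e+01,  2.05895660e+01,  6.34884109e-01, -1.85775340e-02,
       -7.01337106e+01, -1.65065983e+01]), 'qvel': array([-0.02227375,  0.03562795,  0.09565468, -0.05592505, -0.04253153,
       -0.06446147]), 'tau': array([-5.81727954e-05, -5.82714736e+01,  2.93064737e+01,  6.99727044e+00,
        6.98617485e-03, -1.70139865e-04]), 'tool_pos': array([ 0.20560882, -0.64240076,  0.20385707]), 'orientation': array([ 1.79910288e+02, -8.37232224e-03, -1.62255309e+02]), 'force': array([-0.38963048,  0.52109652, -0.90195371]), 'moment': array([ 0.00707284, -0.02440413, -0.00559473]), 'gripper_force': 0.0, 'opening': 0.08733575938277906}
scene [-0.358  0.533  1.072] [-132.868, -0.518, -118.443]
cup [([234.0, 290.0, 19.0, 21.0], 0.6), ([192.0, 334.0, 18.0, 23.0], 0.53)]
bowl_floor [([271.0, 241.0, 115.0, 67.0], 0.63)]
plunger_top [([349.0, 240.0, 11.0, 16.0], 0.49)]
green_mark [([267.0, 238.0, 122.0, 69.0], 0.55)]
tape []
mug [([375.0, 186.0, 38.0, 34.0], 0.91)]
matches [([223.0, 271.0, 17.0, 17.0], 0.65)]
polisher [([267.0, 240.0, 120.0, 64.0], 0.61)]
top [0.26  0.037 1.534] [-168.47, -0.105, -92.401]
cup [([235.0, 235.0, 14.0, 18.0], 0.75), ([204.0, 264.0, 25.0, 23.0], 0.59), ([172.0, 271.0, 20.0, 14.0], 0.5)]
bowl_floor [([267.0, 213.0, 120.0, 60.0], 0.98)]
plunger_top [([355.0, 235.0, 10.0, 14.0], 0.63)]
green_mark [([269.0, 208.0, 117.0, 66.0], 0.83)]
tape [([436.0, 247.0, 35.0, 33.0], 0.56)]
mug [([426.0, 166.0, 45.0, 34.0], 0.63), ([352.0, 235.0, 16.0, 10.0], 0.2)]
matches [([234.0, 202.0, 14.0, 17.0], 0.7), ([354.0, 234.0, 13.0, 18.0], 0.35)]
polisher [([274.0, 211.0, 110.0, 64.0], 0.97)]
```

```bash
sed -i 's/s\["M"\]=np.array(s\["rotation"\])/s["M"]=R.from_euler("xyz",s["rotation"],degrees=True).as_matrix()/' h.py
python3 - <<'E'
import cv2,numpy as np
a=cv2.imread("pics/scene.png")[150:400,140:500];b=cv2.imread("pics/top.png")[140:340,140:500]
cv2.imwrite("pics/a2.png",cv2.resize(a,None,fx=2.2,fy=2.2,interpolation=cv2.INTER_CUBIC));cv2.imwrite("pics/b2.png",cv2.resize(b,None,fx=2.2,fy=2.2,interpolation=cv2.INTER_CUBIC))
E
```

```text
(no output)
```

View pics/a2.png

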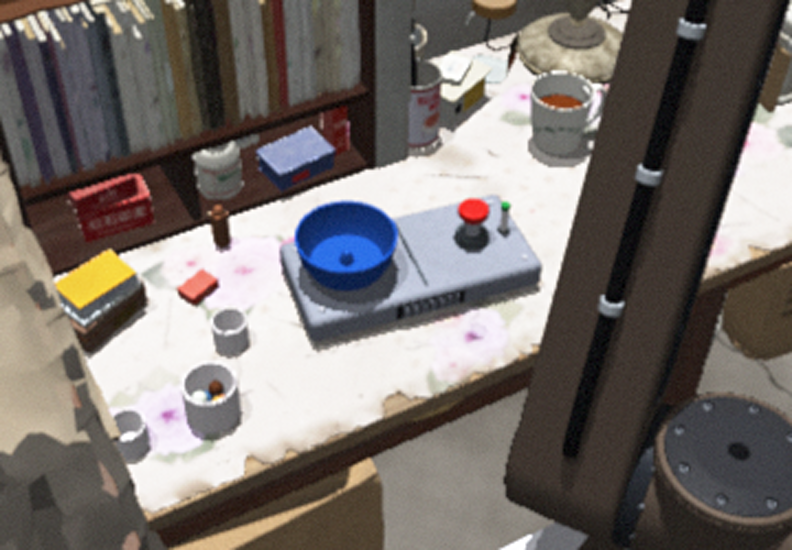

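View pics/b2.png

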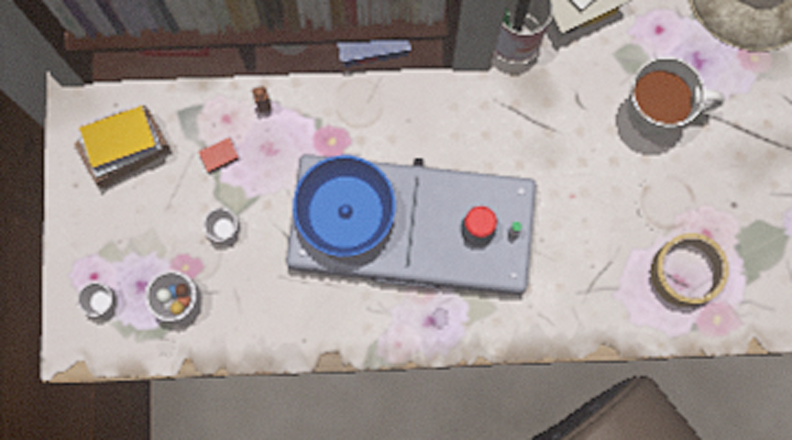

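The overview pictures show three white cups. The largest, with the beads, is at scene (236,330) and top (218,275). The bowl is at top (297,235), the red cap at (358,241), the green post at (374,244), the tape at (453,262) and the mug at (443,183).

Run:
```python
from h import *
s=snap("scene");t=snap("top")
up=lambda u,v:(u/2.2+140,v/2.2+150)
ut=lambda u,v:(u/2.2+140,v/2.2+140)
P={"cupmouth":((212,382),(172,297),.055),"bowlrim":((346,240),(344,205),.105),"cone":((346,260),(345,211),.077),"cap":((474,210),(480,221),.1),"green":((506,205),(515,229),.092),"smallA":((231,328),(221,226),.04)}
for k,(a,b,z) in P.items():
    a=up(*a);b=ut(*b)
    print(k,"tri",tri([ray(s,*a),ray(t,*b)]).round(3),"top@z",onz(t,*b,z).round(3),"scene@z",onz(s,*a,z).round(3))
for k,b in {"base_c1":(303,157),"c2":(290,270),"c3":(527,292),"c4":(536,180)}.items(): print(k,onz(t,*ut(*b),.045).round(3))
for k,b in {"deskedgeL":(42,380),"deskedgeR":(792,352),"smallB":(98,300),"match":(219,155),"shelf front":(300,70),"dark":(262,100)}.items(): print(k,onz(t,*ut(*b),0.0).round(3))
```

```text
cupmouth tri [0.453 0.31  0.056] top@z [0.453 0.31  0.055] scene@z [0.454 0.311 0.055]
bowlrim tri [0.554 0.09  0.094] top@z [0.551 0.089 0.105] scene@z [0.543 0.095 0.105]
cone tri [0.553 0.09  0.06 ] top@z [0.549 0.089 0.077] scene@z [0.538 0.098 0.077]
cap tri [ 0.526 -0.078  0.095] top@z [ 0.525 -0.077  0.1  ] scene@z [ 0.521 -0.074  0.1  ]
green tri [ 0.515 -0.12   0.094] top@z [ 0.515 -0.121  0.092] scene@z [ 0.517 -0.121  0.092]
smallA tri [0.547 0.252 0.024] top@z [0.543 0.249 0.04 ] scene@z [0.533 0.256 0.04 ]
base_c1 [0.629 0.142 0.045]
c2 [0.482 0.162 0.045]
c3 [ 0.442 -0.136  0.045]
c4 [ 0.586 -0.157  0.045]
deskedgeL [0.36  0.486 0.   ]
deskedgeR [ 0.355 -0.477  0.   ]
smallB [0.46  0.416 0.   ]
match [0.647 0.257 0.   ]
shelf front [0.761 0.146 0.   ]
dark [0.721 0.198 0.   ]
```

```bash
cat >> h.py <<'E'
def Rt(az,elev,roll):
    """tool z at azimuth az, elevation elev(deg); roll 0: tool y horizontal pointing right of az, tool x up-ish; roll about tool z"""
    a,e=np.radians([az,elev]); z=np.array([np.cos(a)*np.cos(e),np.sin(a)*np.cos(e),np.sin(e)])
    y=np.array([np.sin(a),-np.cos(a),0]); x=np.cross(y,z)
    return np.c_[x,y,z]@R.from_euler('z',roll,degrees=True).as_matrix()
def rel(Rg,pg,start=None):
    p,r=pose() if start is None else start
    return R.from_matrix(r.T@Rg).as_rotvec().round(3).tolist()+(r.T@(np.array(pg)-p)*100).round(2).tolist()
def log():
    import json
    o=ctrl.get_obs(); d=[list(map(float,o[k])) for k in("joint_pos","tool_pos","orientation")]
    open("log.jsonl","a").write(json.dumps(d)+"\n"); print(o["clock"],[np.round(x,3).tolist() for x in d],np.round(o["force"],1),round(o["opening"],4))
E
python3 - <<'E'
from h import *
log()
print(rel(Rt(-25,-80,0),[.48,-.2,.28]), R.from_matrix(pose()[1]).as_matrix().round(2).tolist())
E
```

```text
1.0 [[-55.744, 20.545, 0.683, 0.0, -70.134, -16.505], [0.206, -0.643, 0.205], [-179.997, 0.001, -162.249]] [ 0.1 -0.3  0.4] 0.088
[0.209, 0.082, -2.388, -39.62, 33.82, -7.52] [[-0.95, -0.3, 0.0], [-0.3, 0.95, -0.0], [-0.0, -0.0, -1.0]]
```

>>> play_rows([
  [[0,0,-0.4,-8,7,-4,8.7],[0,0,-0.9,-20,17,-8,8.7],[0,0,-0.9,-20,17,-8,8.7],[0,0,-0.9,-20,17,-8,8.7],[0,0,-0.9,-20,17,-8,8.7],[0,0,-0.9,-20,17,-8,8.7],[0,0,-0.9,-20,17,-8,8.7],[0,0,-0.9,-20,17,-8,8.7]],
])

```text
clock: 1.67
tool_pos: [0.347, -0.4175, 0.2874]
orientation: [-179.7, -0.0, -110.0]
force: [-0.1, -0.8, -0.2]
opening: 0.0868
gripper_force: 0.0
```

Run:
```python
from h import *
log()
print(rel(Rt(-22,-80,0),[.48,-.2,.28]))
```

```text
1.6667 [[-29.58, 5.319, -8.474, -0.005, -75.945, 9.54], [0.347, -0.417, 0.287], [-179.741, -0.039, -110.041]] [-0.1 -0.8 -0.2] 0.0868
[0.131, 0.135, -1.533, -24.99, -5.04, 0.75]
```

>>> play_rows([
  [[0,0,-0.9,-15,-3,-2,8.7],[0,0,-0.9,-15,-3,-2,8.7],[0,0,-0.9,-15,-3,-2,8.7],[0,0,-0.9,-15,-3,-2,8.7],[0,0,-0.9,-15,-3,-2,8.7],[0,0,-0.9,-15,-3,-2,8.7],[0,0,-0.9,-15,-3,-2,8.7],[0,0,-0.9,-15,-3,-2,8.7]],
])

```text
clock: 2.33
tool_pos: [0.4256, -0.2899, 0.3049]
orientation: [-180.0, -0.0, -58.7]
force: [-1.0, 0.1, -0.4]
opening: 0.0868
gripper_force: 0.0
```

Run:
```python
from h import *
log()
print(rel(Rt(8,-55,0),[.53,.07,.28]))
```

```text
2.3333 [[-12.39, 2.29, -9.551, -0.003, -78.137, 43.658], [0.426, -0.29, 0.305], [-179.982, -0.013, -58.733]] [-1.   0.1 -0.4] 0.0868
[0.355, 0.539, -1.127, -25.34, -27.6, 2.5]
```

>>> play_rows([
  [[0.12,0.19,-0.4,-9,-10,1,8.7],[0.25,0.38,-0.79,-18,-19,2,8.7],[0.25,0.38,-0.79,-18,-19,2,8.7],[0.25,0.38,-0.79,-18,-19,2,8.7],[0.25,0.38,-0.79,-18,-19,2,8.7],[0.25,0.38,-0.79,-18,-19,2,8.7],[0.25,0.38,-0.79,-18,-19,2,8.7],[0.25,0.38,-0.79,-18,-19,2,8.7]],
])

```text
clock: 3.0
tool_pos: [0.4951, -0.0359, 0.284]
orientation: [-175.1, -25.1, -13.7]
force: [-1.0, 0.3, -1.0]
opening: 0.0871
gripper_force: 0.0
```

```bash
cat > kin.py <<'E'
import json
from h import *
from scipy.optimize import least_squares
D=[json.loads(l) for l in open("log.jsonl")]
def fk(q,k):
    q=np.radians(q); a0,h0,L1,o,L2,Lt,lat=k
    R1=R.from_euler('z',q[0]); Ry=lambda t:R.from_euler('y',t); Rx=lambda t:R.from_euler('x',t)
    R2=R1*Ry(q[1]); R3=R2*Ry(-q[2]); R4=R3*Rx(S4*q[3]); R5=R4*Ry(-q[4]); R6=R5*Rx(S6*q[5])
    p=np.array([0,0,h0])+R1.apply([a0,lat,0])+R2.apply([0,0,L1])+R3.apply([L2,0,o])+R5.apply([Lt,0,0])
    # tool: z=link x ; at q6=0 tool x -> -y(link), 
    T=R6.as_matrix()@np.array([[0,0,1],[-1,0,0],[0,-1,0]]).astype(float)
    return p,T
S4=S6=-1
def fit():
    def res(k):
        return np.concatenate([fk(d[0],k)[0]-d[1] for d in D])
    s=least_squares(res,[0,.3,.3,0,.3,.25,-.192]); return s
if __name__=="__main__":
    for S4 in(1,-1):
      for S6 in (1,-1):
        print(S4,S6,[np.degrees(np.linalg.norm((R.from_matrix(fk(d[0],np.zeros(7))[1]).inv()*R.from_euler('xyz',d[2],degrees=True)).as_rotvec())).round(2) for d in D])
    for S4 in (1,-1):
        s=fit();print(S4,s.x.round(3),np.abs(s.fun).max())
E
python3 - <<'E'
from h import *
log()
print(rel(Rt(20,-45,0),[.5,.15,.28]))
E
python3 kin.py
```

```text
3.0 [[29.085, -17.563, -40.746, 18.156, -46.105, 38.001], [0.495, -0.036, 0.284], [-175.102, -25.083, -13.748]] [-1.   0.3 -1. ] 0.0871
[0.257, 0.316, -0.498, -3.74, -18.22, 0.25]
1 1 [np.float64(33.01), np.float64(19.08), np.float64(87.31), np.float64(103.99)]
1 -1 [np.float64(0.0), np.float64(0.01), np.float64(0.01), np.float64(36.31)]
-1 1 [np.float64(33.01), np.float64(19.08), np.float64(87.32), np.float64(76.0)]
-1 -1 [np.float64(0.0), np.float64(0.0), np.float64(0.0), np.float64(0.0)]
1 [ 0.466 -0.813  0.291  0.577 -0.123 -0.22  -0.2  ] 0.059462021000901255
-1 [ 0.222  0.191  0.583 -0.013  0.24   0.414 -0.189] 0.02434322611829859
```

```bash
sed -i 's/a0,h0,L1,o,L2,Lt,lat=k/a0,h0,L1,o,L2,Lt,lat,l5=k/; s/R5.apply(\[Lt,0,0\])/R5.apply([Lt,l5,0])/; s/\.25,-\.192\])/.25,-.1,-.1],xtol=1e-14,ftol=1e-14)/; s/np.zeros(7)/np.zeros(8)/' kin.py; python3 kin.py|tail -1
```

```text
-1 [-0.     0.199  0.602 -0.     0.464  0.4    0.    -0.192] 1.6492541221602153e-09
```

>>> play_rows([
  [[0.13,0.16,-0.25,-2,-9,0,8.7],[0.26,0.32,-0.5,-4,-18,0,8.7],[0.26,0.32,-0.5,-4,-18,0,8.7],[0.26,0.32,-0.5,-4,-18,0,8.7],[0.26,0.32,-0.5,-4,-18,0,8.7],[0.26,0.32,-0.5,-4,-18,0,8.7],[0.26,0.32,-0.5,-4,-18,0,8.7],[0.26,0.32,-0.5,-4,-18,0,8.7]],
])

```text
clock: 3.67
tool_pos: [0.5095, 0.1397, 0.3059]
orientation: [-178.9, -43.0, 19.3]
force: [0.7, 0.4, -0.3]
opening: 0.0866
gripper_force: 0.0
```

```bash
python3 -c "
from h import *
log()"; python3 kin.py|tail -1
```

```text
3.6667 [[41.073, -23.37, -58.179, 45.174, -19.399, 30.336], [0.509, 0.14, 0.306], [-178.946, -43.046, 19.345]] [ 0.7  0.4 -0.3] 0.0866
-1 [-0.     0.199  0.602  0.     0.464  0.4    0.    -0.192] 1.0453365950624516e-09
```

```bash
cat >> kin.py <<'E'
K=np.array([0,.199,.602,0,.464,.4,0,-.192])
LO=np.array([-176.03,-82.01,-58.28,-173.87,-174.79,-173.66])+2;HI=np.array([176.03,121.73,71.71,95.51,-.11,173.66])-2
def ik(Rg,pg,q0s):
    best=None
    for q0 in q0s:
        f=lambda q:np.r_[(fk(q,K)[0]-pg)*3,(R.from_matrix(fk(q,K)[1].T@Rg)).as_rotvec()]
        s=least_squares(f,np.clip(q0,LO+.1,HI-.1),bounds=(LO,HI),x_scale=30.,max_nfev=60)
        if best is None or s.cost<best.cost: best=s
        if best.cost<1e-8: break
    return best.x,best.cost
E
cat > srch.py <<'E'
from kin import *
rng=np.random.default_rng(0)
cur=np.array(D[-1][0])
seeds=[cur,np.array([40,0,-30,20,-40,30.]),np.array([40,0,-30,-40,-40,100.]),np.array([60,20,0,-90,-90,0.])]
C=np.array([.453,.31,.035])
for az in range(-60,150,30):
  for el in (-30,-45):
    for roll in (0,180):
      Rg=Rt(az,el,roll); q,c=ik(Rg,C+Rg[:,2]*.019,seeds)
      if c<1e-6: print(az,el,roll,q.round(0))
E
time python3 srch.py
```

```text
-60 -30 0 [ 77.  43. -32.  38. -72. -79.]
-60 -30 180 [ 77.  43. -32.  38. -72. 101.]
-60 -45 0 [ 74.  34. -35.  35. -61. -73.]
-60 -45 180 [ 74.  34. -35.  35. -61. 107.]
30 -45 180 [   8.   16.  -49. -138.  -23.   66.]
60 -30 180 [  -4.   29.  -40. -103.  -53.   66.]
60 -45 180 [ 18.  16. -33. -82. -28.  23.]
90 -30 0 [   4.   32.  -21.  -74.  -64. -131.]
90 -30 180 [  4.  32. -21. -74. -64.  49.]
90 -45 180 [ 17.  23. -22. -62. -50.  28.]
120 -30 0 [  12.   40.   -4.  -57.  -81. -134.]
120 -30 180 [ 12.  40.  -4. -57. -81.  46.]
120 -45 0 [  20.   32.   -8.  -48.  -69. -144.]
120 -45 180 [ 20.  32.  -8. -48. -69.  36.]
real	0m2.713s
user	0m3.245s
sys	0m0.060s
```

```bash
cat >> kin.py <<'E'
def corner(q):
    p,T=fk(q,K); a=p-T[:,2]*.4; qq=np.radians(q)
    R3=R.from_euler('z',qq[0])*R.from_euler('y',qq[1]-qq[2]); w=np.array([0,0,.199])+(R.from_euler('z',qq[0])*R.from_euler('y',qq[1])).apply([0,0,.602])+R3.apply([.464,0,0])
    return a,w
def cont(q,A,B,n=12,show=True):
    """A,B=(Rot,grasp pt)"""
    (RA,pA),(RB,pB)=A,B; rv=R.from_matrix(RA.T@RB).as_rotvec(); mx=0;ok=True
    for t in np.linspace(0,1,n+1)[1:]:
        Rg=RA@R.from_rotvec(rv*t).as_matrix(); g=np.array(pA)*(1-t)+np.array(pB)*t
        qn,c=ik(Rg,g+Rg[:,2]*.019,[q]); mx=max(mx,np.abs(qn-q).max()); q=qn; ok&=c<1e-6
    if show: a,w=corner(q); print("ok" if ok else "FAIL",q.round(0),"maxstep",mx.round(0),"corner",a.round(2),w.round(2))
    return q,ok
E
cat > srch2.py <<'E'
from kin import *
C=np.array([.453,.31,.035]);B=np.array([.551,.089,.16])
seeds=[np.array([8,25,-36,-90,-40,40.])]
for az in (45,60,75):
  for el in (-32,-40):
    print("##",az,el)
    A=(Rt(az,el,180),C); q,c=ik(A[0],C+A[0][:,2]*.019,seeds); print(c<1e-6,q.round(0),corner(q)[0].round(2),corner(q)[1].round(2))
    if c>1e-6: continue
    U=(A[0],C+[0,0,.17]); qu,_=cont(q,A,U)
    V=(A[0],C+[-.03,-.06,.22]);qv,_=cont(qu,U,V)
    W=(Rt(az,-88,180),[.48,.05,.25]);cont(qu,U,W,20)
    d=np.array([np.cos(np.radians(az)),np.sin(np.radians(az)),0])
    for e2 in (-10,-20,el):
        P=(Rt(az,e2,180),B-d*.0+[0,0,.03]); qp,ok=cont(qu,U,P,15)
        if ok:
            qr,_=cont(qp,P,(Rt(az,e2,271),P[1]),10); cont(qr,(Rt(az,e2,271),P[1]),(Rt(az,e2,0),P[1]),10)
E
python3 srch2.py
```

```text
## 45 -32
True [  -7.   30.  -51. -124.  -53.   82.] [0.22 0.08 0.24] [ 0.37 -0.04  0.26]
ok [ 33.  -8. -37. -73. -10. -11.] maxstep 15.0 corner [0.22 0.08 0.41] [0.27 0.18 0.57]
FAIL [ 35. -19. -42. -55. -13. -31.] maxstep 9.0 corner [0.2  0.01 0.44] [0.19 0.13 0.59]
FAIL [ 29.  -0. -21.  -1. -67. -74.] maxstep 33.0 corner [0.47 0.04 0.63] [0.38 0.21 0.63]
ok [-34.  24. -33. -94. -76.  57.] maxstep 17.0 corner [ 0.29 -0.18  0.26] [ 0.41 -0.28  0.36]
ok [-34.  24. -33. -94. -76. -34.] maxstep 9.0 corner [ 0.29 -0.18  0.26] [ 0.41 -0.28  0.36]
ok [ -34.   24.  -33.  -94.  -76. -123.] maxstep 9.0 corner [ 0.29 -0.18  0.26] [ 0.41 -0.28  0.36]
ok [-27.  14. -31. -87. -64.  41.] maxstep 12.0 corner [ 0.3  -0.16  0.32] [ 0.42 -0.22  0.46]
ok [-27.  14. -31. -87. -64. -50.] maxstep 9.0 corner [ 0.3  -0.16  0.32] [ 0.42 -0.22  0.46]
ok [ -27.   14.  -31.  -87.  -64. -139.] maxstep 9.0 corner [ 0.3  -0.16  0.32] [ 0.42 -0.22  0.46]
ok [-15.   5. -27. -74. -50.  18.] maxstep 6.0 corner [ 0.32 -0.14  0.39] [ 0.43 -0.11  0.55]
ok [-15.   5. -27. -74. -50. -73.] maxstep 9.0 corner [ 0.32 -0.14  
[... 4938 characters left out ...]
.26] [ 0.59 -0.29  0.39]
ok [ -26.   32.  -11.  -75.  -91. -136.] maxstep 9.0 corner [ 0.45 -0.27  0.26] [ 0.59 -0.29  0.39]
ok [-22.  25. -11. -70. -83.  37.] maxstep 4.0 corner [ 0.46 -0.26  0.32] [ 0.58 -0.24  0.46]
ok [-22.  25. -11. -70. -83. -54.] maxstep 9.0 corner [ 0.46 -0.26  0.32] [ 0.58 -0.24  0.46]
ok [ -22.   25.  -11.  -70.  -83. -143.] maxstep 9.0 corner [ 0.46 -0.26  0.32] [ 0.58 -0.24  0.46]
ok [-10.  15. -11. -55. -69.  18.] maxstep 3.0 corner [ 0.48 -0.19  0.43] [ 0.56 -0.09  0.58]
ok [-10.  15. -11. -55. -69. -73.] maxstep 9.0 corner [ 0.48 -0.19  0.43] [ 0.56 -0.09  0.58]
ok [ -10.   15.  -11.  -55.  -69. -162.] maxstep 9.0 corner [ 0.48 -0.19  0.43] [ 0.56 -0.09  0.58]
```

```bash
cat > plan.py <<'E'
from kin import *
def plan(*targets):
    """targets: (az,el,roll,grasp xyz): prints cumulative row targets, relative to the previous target"""
    p,r=pose(); q=np.array(ctrl.get_obs()["joint_pos"]); cur=(r,p-r[:,2]*.019)
    for az,el,ro,g in targets:
        T=(Rt(az,el,ro),np.array(g)); 
        v=rel(T[0],T[1]+T[0][:,2]*.019,(cur[1]+cur[0][:,2]*.019,cur[0]))
        print(v,"deg",np.degrees(np.linalg.norm(v[:3])).round(),"mm",(10*np.linalg.norm(v[3:])).round(),end=" "); q,_=cont(q,cur,T,10); cur=T
E
python3 - <<'E'
from plan import *
C=[.453,.31]
plan((-25,-75,0,[.49,.1,.27]),(-75,-88,0,[.48,.08,.27]),(-120,-88,0,[.46,.1,.27]),(65,-60,180,[.45,.2,.24]),(65,-35,180,C+[.17]),(65,-35,180,C+[.035]))
E
```

```text
[-0.396, -0.459, 0.688, -5.75, 3.48, 1.99] deg 53.0 mm 70.0 ok [ 45.  -5. -32.  16. -59.  12.] maxstep 6.0 corner [0.4  0.14 0.64] [0.25 0.25 0.59]
[-0.129, -0.212, 0.865, -0.51, 2.29, -0.07] deg 52.0 mm 23.0 ok [ 34.   1. -19.   2. -71. -20.] maxstep 3.0 corner [0.48 0.09 0.65] [0.37 0.25 0.64]
[-0.027, -0.0, 0.785, -2.47, 1.46, -0.09] deg 45.0 mm 29.0 ok [ 37.   0. -19.   1. -73. -67.] maxstep 5.0 corner [0.47 0.11 0.65] [0.35 0.26 0.65]
[-0.021, -0.558, -0.086, -9.26, 5.95, 2.42] deg 32.0 mm 113.0 ok [ 33.  -8. -28. -22. -46. -46.] maxstep 4.0 corner [0.37 0.03 0.57] [0.29 0.19 0.64]
[0.0, -0.436, 0.0, -6.05, 4.38, 10.93] deg 25.0 mm 132.0 ok [ 15.   3. -31. -74. -41.  13.] maxstep 8.0 corner [0.32 0.03 0.39] [0.41 0.11 0.54]
[0.0, 0.0, 0.0, 11.06, 0.0, 7.74] deg 0.0 mm 135.0 ok [  3.  24. -35. -93. -46.  50.] maxstep 4.0 corner [0.32 0.03 0.25] [0.48 0.03 0.35]
```

>>> play_rows([
  [[-0.2,-0.23,0.34,-3,2,1,8.7],[-0.4,-0.46,0.69,-6,3,2,8.7],[-0.4,-0.46,0.69,-6,3,2,8.7],[-0.4,-0.46,0.69,-6,3,2,8.7],[-0.4,-0.46,0.69,-6,3,2,8.7],[-0.4,-0.46,0.69,-6,3,2,8.7],[-0.4,-0.46,0.69,-6,3,2,8.7],[-0.4,-0.46,0.69,-6,3,2,8.7]],
])

```text
clock: 4.33
tool_pos: [0.4922, 0.1047, 0.2501]
orientation: [179.7, -14.8, -25.3]
force: [-0.2, 1.2, 0.8]
opening: 0.0868
gripper_force: 0.0
```

>>> play_rows([
  [[-0.13,-0.21,0.87,0,2,0,8.7],[-0.13,-0.21,0.87,0,2,0,8.7],[-0.13,-0.21,0.87,0,2,0,8.7],[-0.13,-0.21,0.87,0,2,0,8.7],[-0.13,-0.21,0.87,0,2,0,8.7],[-0.13,-0.21,0.87,0,2,0,8.7],[-0.13,-0.21,0.87,0,2,0,8.7],[-0.13,-0.21,0.87,0,2,0,8.7]],
])

```text
clock: 5.0
tool_pos: [0.483, 0.0846, 0.2496]
orientation: [179.8, -2.2, -75.7]
force: [0.8, 0.6, 0.1]
opening: 0.087
gripper_force: 0.0
```

>>> play_rows([
  [[0,0,0.78,-2,1,0,8.7],[0,0,0.78,-2,1,0,8.7],[0,0,0.78,-2,1,0,8.7],[0,0,0.78,-2,1,0,8.7],[0,0,0.78,-2,1,0,8.7],[0,0,0.78,-2,1,0,8.7],[0,0,0.78,-2,1,0,8.7]],
])

```text
clock: 5.58
tool_pos: [0.4674, 0.1014, 0.249]
orientation: [-178.4, -1.7, -120.3]
force: [0.5, 0.1, 0.6]
opening: 0.0868
gripper_force: 0.0
```

Run:
```python
from plan import *
log()
C=[.453,.31]
plan((65,-60,180,[.45,.2,.24]),(65,-35,180,C+[.17]),(65,-35,180,C+[.035]))
```

```text
5.5833 [[37.812, 0.036, -20.021, 2.245, -70.959, -68.838], [0.467, 0.101, 0.249], [-178.404, -1.721, -120.299]] [0.5 0.1 0.6] 0.0868
[-0.05, -0.554, -0.083, -8.65, 6.63, 2.1] deg 32.0 mm 111.0 ok [ 33.  -8. -28. -22. -46. -46.] maxstep 4.0 corner [0.37 0.03 0.57] [0.29 0.19 0.64]
[0.0, -0.436, 0.0, -6.05, 4.38, 10.93] deg 25.0 mm 132.0 ok [ 15.   3. -31. -74. -41.  13.] maxstep 8.0 corner [0.32 0.03 0.39] [0.41 0.11 0.54]
[0.0, 0.0, 0.0, 11.06, 0.0, 7.74] deg 0.0 mm 135.0 ok [  3.  24. -35. -93. -46.  50.] maxstep 4.0 corner [0.32 0.03 0.25] [0.48 0.03 0.35]
```

>>> play_rows([
  [[-0.02,-0.27,-0.04,-4,3,1,8.7],[-0.05,-0.55,-0.08,-9,7,2,8.7],[-0.05,-0.55,-0.08,-9,7,2,8.7],[-0.05,-0.55,-0.08,-9,7,2,8.7],[-0.05,-0.55,-0.08,-9,7,2,8.7],[-0.05,-0.55,-0.08,-9,7,2,8.7],[-0.05,-0.55,-0.08,-9,7,2,8.7]],
])

```text
clock: 6.17
tool_pos: [0.4521, 0.2128, 0.2247]
orientation: [179.9, 29.8, -114.9]
force: [0.4, 1.0, 0.7]
opening: 0.0868
gripper_force: 0.0
```

>>> play_rows([
  [[0,-0.1,0,-1.5,1,2.7,8.7],[0,-0.2,0,-3,2,5.4,8.7],[0,-0.3,0,-4.5,3,8,8.7],[0,-0.43,0,-6,4,11,8.7],[0,-0.43,0,-6,4,11,8.7],[0,-0.43,0,-6,4,11,8.7],[0,-0.43,0,-6,4,11,8.7]],
])

```text
clock: 6.75
tool_pos: [0.4602, 0.3278, 0.1561]
orientation: [179.4, 54.4, -115.3]
force: [0.3, -1.6, 0.1]
opening: 0.087
gripper_force: 0.0
```

Run:
```python
from plan import *
log()
C=[.453,.31]
s=snap("wrist"); save(s,"w1"); print([(np.round(d["bbox"]).tolist(),round(d["conf"],2)) for d in ctrl.find_in(s,"cup")], proj(s,[.453,.31,.055]),proj(s,[.453,.31,0]))
s=snap("top"); save(s,"t1")
plan((65,-35,180,C+[.10]),(65,-35,180,C+[.035]))
```

```text
6.75 [[15.602, 3.676, -30.158, -72.883, -40.549, 12.114], [0.46, 0.328, 0.156], [179.44, 54.406, -115.265]] [ 0.3 -1.6  0.1] 0.087
[([343.0, 101.0, 58.0, 72.0], 0.7), ([259.0, 0.0, 119.0, 130.0], 0.67), ([62.0, 0.0, 102.0, 76.0], 0.67)] [319.27940172  81.70255677] [318.98744911   5.77080714]
[0.005, -0.013, 0.0, 5.79, -0.03, 3.84] deg 1.0 mm 69.0 ok [  8.  13. -33. -84. -43.  33.] maxstep 2.0 corner [0.32 0.03 0.32] [0.45 0.07 0.45]
[0.0, 0.0, 0.0, 5.32, 0.0, 3.73] deg 0.0 mm 65.0 ok [  3.  24. -35. -93. -46.  50.] maxstep 2.0 corner [0.32 0.03 0.25] [0.48 0.03 0.35]
```

View pics/w1.png

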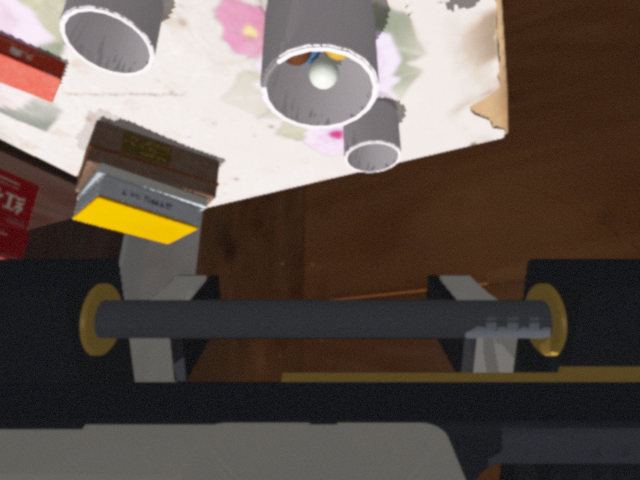

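The wrist view is upside-down. The bead cup's mouth is centred near (320,85), against a prediction of (319,82), so the position is confirmed. The small cups at (110,40) and (372,140) are clear of the fingers, so I'm descending and grasping.

>>> play_rows([
  [[0,-0.01,0,2,0,1.3,8.7],[0,-0.01,0,4,0,2.6,8.7],[0,-0.01,0,5.8,0,3.8,8.7],[0,-0.01,0,7.5,0,5,8.7],[0,-0.01,0,9,0,6.2,8.7],[0,-0.01,0,10.2,0,7.1,8.7],[0,-0.01,0,11,0,7.6,8.7],[0,-0.01,0,11,0,7.6,8.7]],
])

```text
clock: 7.57
tool_pos: [0.4576, 0.3258, 0.0234]
orientation: [179.5, 54.8, -115.0]
force: [-0.3, -0.0, 0.0]
opening: 0.0871
gripper_force: 0.0
```

Run:
```python
from plan import *
log()
plan((65,-35,180,[.453,.31,.035]))
```

```text
7.5667 [[3.759, 23.883, -34.447, -92.036, -46.17, 49.711], [0.458, 0.326, 0.023], [179.488, 54.833, -114.995]] [-0.3 -0.   0. ] 0.0871
[0.009, -0.003, 0.0, -0.02, -0.25, -0.1] deg 1.0 mm 3.0 ok [  3.  24. -35. -93. -46.  50.] maxstep 0.0 corner [0.32 0.03 0.25] [0.48 0.03 0.35]
```

Now shut with a 2.5 mm lateral correction.

>>> play_rows([
  [[0.01,0,0,0,-0.25,-0.1,8.7],[0.01,0,0,0,-0.25,-0.1,7],[0.01,0,0,0,-0.25,-0.1,6],[0.01,0,0,0,-0.25,-0.1,5.5],[0.01,0,0,0,-0.25,-0.1,5.5],[0.01,0,0,0,-0.25,-0.1,5.5],[0.01,0,0,0,-0.25,-0.1,5.5],[0.01,0,0,0,-0.25,-0.1,5.5]],
])

```text
clock: 8.23
tool_pos: [0.4615, 0.3243, 0.0268]
orientation: [-179.5, 55.1, -114.8]
force: [-1.7, -1.6, 7.2]
opening: 0.0605
gripper_force: 30.0
```

>>> play_rows([
  [[0,0,0,0,0,0,5.5],[0,0,0,0,0,0,5.5]],
])

```text
clock: 8.4
tool_pos: [0.4614, 0.3244, 0.0268]
orientation: [-179.5, 55.1, -114.8]
force: [-2.1, -1.6, 6.1]
opening: 0.0609
gripper_force: 29.9
```

Run:
```python
from plan import *
log()
d=np.array([np.cos(np.radians(65)),np.sin(np.radians(65)),0])
Bc=np.array([.551,.089,.19])+.015*d; print(Bc)
C=[.453,.31]
plan((65,-35,180,C+[.06]),(65,-35,180,C+[.19]),(65,-28,180,[.50,.2,.2]),(65,-20,180,Bc),(65,-20,220,Bc),(65,-20,260,Bc),(65,-20,310,Bc-[0,0,.015]),(65,-20,0,Bc-[0,0,.025]))
```

```text
8.4 [[3.378, 23.534, -34.644, -92.706, -46.05, 50.397], [0.461, 0.324, 0.027], [-179.516, 55.124, -114.8]] [-2.1 -1.6  6.1] 0.0609
[0.55733927 0.10259462 0.19      ]
[-0.006, 0.002, 0.002, -1.77, 0.15, -1.36] deg 0.0 mm 22.0 ok [  5.  20. -34. -89. -45.  44.] maxstep 1.0 corner [0.32 0.03 0.28] [0.47 0.04 0.39]
[0.0, 0.0, 0.0, -10.65, -0.0, -7.46] deg 0.0 mm 130.0 ok [ 16.   1. -30. -71. -41.   8.] maxstep 4.0 corner [0.32 0.03 0.41] [0.39 0.11 0.56]
[0.0, -0.122, -0.0, 3.53, -8.91, -7.13] deg 7.0 mm 119.0 ok [ -8.   9. -26. -74. -62.  26.] maxstep 3.0 corner [ 0.36 -0.1   0.38] [ 0.47 -0.07  0.53]
[0.0, -0.14, -0.0, 3.63, -9.31, -5.2] deg 8.0 mm 113.0 ok [-23.  22. -18. -76. -76.  37.] maxstep 2.0 corner [ 0.41 -0.22  0.32] [ 0.53 -0.22  0.46]
[0.0, -0.0, 0.698, 0.0, 0.0, 0.0] deg 40.0 mm 0.0 ok [-23.  22. -18. -76. -76.  -3.] maxstep 4.0 corner [ 0.41 -0.22  0.32] [ 0.53 -0.22  0.46]
[-0.0, 0.0, 0.698, 0.0, 0.0, 0.0] deg 40.0 mm 0.0 ok [-23.  22. -18. -76. -76. -43.] maxstep 4.0 corner [ 0.41 -0.22  0.32] [ 0.53 -0.22  0.46]
[-0.0, 0.0, 0.873, 0.24, -1.39, 0.51] deg 50.0 mm 15.0 ok [-23.  23. -18. -76. -75. -91.] maxstep 5.0 corner [ 0.41 -0.22  0.31] [ 0.54 -0.23  0.44]
[0.0, -0.0, 0.873, -0.6, -0.72, 0.34] deg 50.0 mm 10.0 ok [ -23.   24.  -19.  -76.  -75. -139.] maxstep 5.0 corner [ 0.41 -0.22  0.3 ] [ 0.54 -0.23  0.43]
```

Run:
```python
from h import *
w=snap("wrist");s=snap("scene")
c=cv2.resize(s["color"][290:370,190:290],None,fx=4.5,fy=4.5,interpolation=cv2.INTER_CUBIC)
a=cv2.resize(w["color"][:, :],(440,330))
o=np.zeros((360,900,3),np.uint8);o[:330,:440]=a;o[:360,450:900]=c
cv2.imwrite("pics/g1.png",cv2.cvtColor(o,cv2.COLOR_RGB2BGR)[:, :800])
```

```text
(no output)
```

View pics/g1.png

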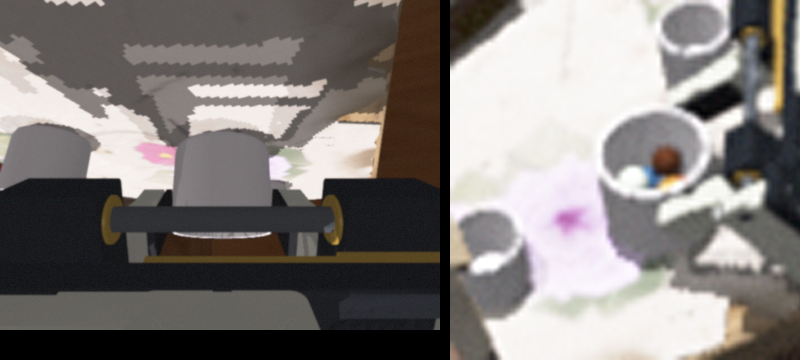

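The grip holds the cup level, with the pads on both sides and the beads inside. I'm lifting gently.

>>> play_rows([
  [[0,0,0,-0.6,0,-0.4,5.5],[0,0,0,-1.2,0,-0.8,5.5],[0,0,0,-1.8,0,-1.3,5.5],[0,0,0,-2.6,0,-1.8,5.5],[0,0,0,-3.4,0,-2.4,5.5],[0,0,0,-4.2,0,-3,5.5],[0,0,0,-4.6,0,-3.2,5.5],[0,0,0,-4.6,0,-3.2,5.5]],
])

```text
clock: 9.17
tool_pos: [0.4615, 0.3245, 0.0831]
orientation: [-179.3, 55.1, -114.7]
force: [0.3, 0.4, -1.0]
opening: 0.0604
gripper_force: 29.9
```

Run:
```python
from h import *
log()
w=snap("wrist");s=snap("scene")
print("cup",[(np.round(d["bbox"]).tolist(),round(d["conf"],2)) for d in ctrl.find_in(s,"cup")])
c=cv2.resize(s["color"][280:360,190:290],None,fx=4.5,fy=4.5,interpolation=cv2.INTER_CUBIC)
a=cv2.resize(w["color"][:, :],(440,330))
o=np.zeros((360,900,3),np.uint8);o[:330,:440]=a;o[:360,450:900]=c
cv2.imwrite("pics/g2.png",cv2.cvtColor(o,cv2.COLOR_RGB2BGR)[:, :800])
```

```text
9.1667 [[7.916, 14.153, -33.107, -85.236, -43.401, 34.892], [0.461, 0.325, 0.083], [-179.343, 55.084, -114.664]] [ 0.3  0.4 -1. ] 0.0604
cup [([192.0, 334.0, 17.0, 24.0], 0.73), ([222.0, 299.0, 27.0, 35.0], 0.66), ([243.0, 289.0, 7.0, 22.0], 0.38)]
```

View pics/g2.png

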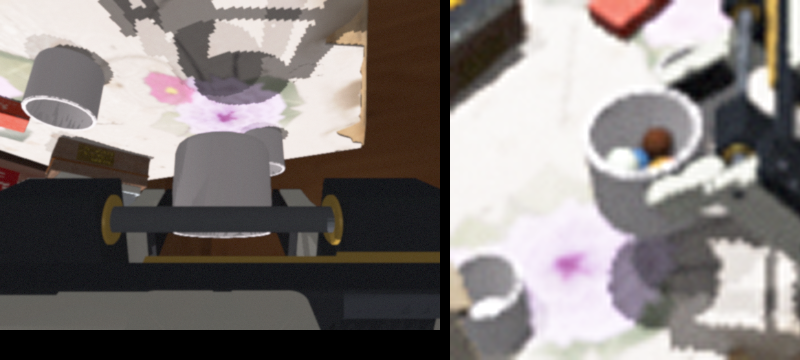

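The cup is lifted level with the beads in it. The scene network finds it at (235,316), and its shadow falls on the desk below.

Run:
```python
from plan import *
Bc=np.array([.557,.103,.19])
C=[.455,.31]
plan((65,-35,180,C+[.19]),(65,-28,180,[.50,.2,.2]),(65,-20,180,Bc))
```

```text
[-0.005, -0.0, 0.001, -8.02, -0.12, -5.59] deg 0.0 mm 98.0 ok [ 16.   1. -30. -71. -41.   8.] maxstep 3.0 corner [0.32 0.03 0.41] [0.39 0.11 0.56]
[0.0, -0.122, -0.0, 3.58, -8.73, -7.2] deg 7.0 mm 119.0 ok [ -8.   9. -26. -74. -62.  26.] maxstep 3.0 corner [ 0.36 -0.1   0.38] [ 0.47 -0.07  0.53]
[0.0, -0.14, -0.0, 3.61, -9.27, -5.18] deg 8.0 mm 112.0 ok [-23.  21. -18. -76. -76.  37.] maxstep 2.0 corner [ 0.41 -0.22  0.32] [ 0.53 -0.22  0.46]
```

>>> play_rows([
  [[0,0,0,-1,0,-0.7,5.5],[0,0,0,-2.2,0,-1.5,5.5],[0,0,0,-3.5,0,-2.4,5.5],[0,0,0,-5,0,-3.5,5.5],[0,0,0,-6.4,0,-4.5,5.5],[0,0,0,-7.4,0,-5.2,5.5],[0,0,0,-8,0,-5.6,5.5],[0,0,0,-8,0,-5.6,5.5]],
])

```text
clock: 9.98
tool_pos: [0.4608, 0.3248, 0.1808]
orientation: [-179.4, 55.1, -114.7]
force: [-0.3, 0.6, -2.4]
opening: 0.0603
gripper_force: 29.9
```

>>> play_rows([
  [[0,-0.01,0,0.3,-0.8,-0.6,5.5],[0,-0.03,0,0.8,-2,-1.6,5.5],[0,-0.05,0,1.4,-3.4,-2.8,5.5],[0,-0.07,0,2,-4.9,-4,5.5],[0,-0.09,0,2.6,-6.4,-5.2,5.5],[0,-0.11,0,3.1,-7.7,-6.3,5.5],[0,-0.12,0,3.5,-8.5,-7,5.5],[0,-0.12,0,3.6,-8.7,-7.2,5.5]],
])

```text
clock: 10.65
tool_pos: [0.5062, 0.2131, 0.1895]
orientation: [-179.8, 61.9, -115.3]
force: [1.1, 0.7, -1.9]
opening: 0.0604
gripper_force: 29.9
```

>>> play_rows([
  [[0,-0.01,0,0.3,-0.8,-0.5,5.5],[0,-0.03,0,0.8,-2,-1.1,5.5],[0,-0.05,0,1.4,-3.5,-2,5.5],[0,-0.08,0,2,-5.1,-2.9,5.5],[0,-0.1,0,2.6,-6.7,-3.8,5.5],[0,-0.12,0,3.2,-8.1,-4.6,5.5],[0,-0.14,0,3.6,-9,-5.1,5.5],[0,-0.14,0,3.6,-9.3,-5.2,5.5]],
])

```text
clock: 11.32
tool_pos: [0.5633, 0.1175, 0.1824]
orientation: [-179.9, 70.0, -115.2]
force: [0.6, 0.2, -1.8]
opening: 0.0606
gripper_force: 29.9
```

Run:
```python
from plan import *
log()
Bc=np.array([.557,.103,.19])
plan((65,-20,180,Bc),(65,-20,230,Bc),(65,-20,270,Bc),(65,-20,315,Bc-[0,0,.015]),(65,-20,0,Bc-[0,0,.025]))
s=snap("top"); save(s,"t2")
s2=snap("scene")
o=np.hstack([cv2.resize(s["color"][160:300,240:400],None,fx=2.4,fy=2.4),cv2.resize(s2["color"][190:330,240:400],None,fx=2.4,fy=2.4)])
cv2.imwrite("pics/p1.png",cv2.cvtColor(o,cv2.COLOR_RGB2BGR))
```

```text
11.3167 [[-22.972, 21.412, -18.341, -75.738, -75.565, 37.553], [0.563, 0.117, 0.182], [-179.899, 69.951, -115.249]] [ 0.6  0.2 -1.8] 0.0606
[-0.006, -0.001, -0.001, -0.17, -0.04, 0.16] deg 0.0 mm 2.0 ok [-23.  21. -18. -76. -76.  37.] maxstep 0.0 corner [ 0.41 -0.22  0.32] [ 0.53 -0.22  0.46]
[0.0, 0.0, 0.873, 0.0, 0.0, 0.0] deg 50.0 mm 0.0 ok [-23.  21. -18. -76. -76. -13.] maxstep 5.0 corner [ 0.41 -0.22  0.32] [ 0.53 -0.22  0.46]
[0.0, 0.0, 0.698, 0.0, 0.0, 0.0] deg 40.0 mm 0.0 ok [-23.  21. -18. -76. -76. -53.] maxstep 4.0 corner [ 0.41 -0.22  0.32] [ 0.53 -0.22  0.46]
[-0.0, -0.0, 0.785, 0.0, -1.41, 0.51] deg 45.0 mm 15.0 ok [-23.  23. -18. -76. -75. -96.] maxstep 4.0 corner [ 0.41 -0.22  0.31] [ 0.54 -0.23  0.44]
[0.0, 0.0, 0.785, -0.66, -0.66, 0.34] deg 45.0 mm 10.0 ok [ -23.   24.  -19.  -76.  -75. -139.] maxstep 4.0 corner [ 0.41 -0.22  0.3 ] [ 0.54 -0.23  0.43]
```

View pics/p1.png

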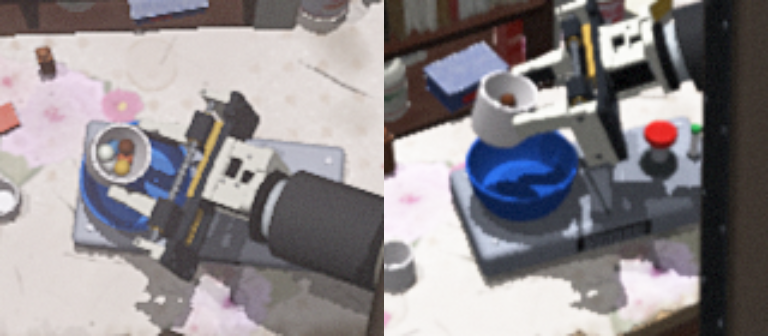

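Run:
```python
from h import *
s=snap("top");s2=snap("scene")
a=(121/2.4+240,152/2.4+160);b=(504/2.4-160+240,92/2.4+190)
print(onz(s,*a,.21),tri([ray(s,*a),ray(s2,*b)]))
```

```text
[0.55549882 0.09923779 0.21      ] [0.55885109 0.1024348  0.20387211]
```

The cup mouth is at (0.557, 0.101, 0.207), above the bowl as planned. Now I'm pouring.

>>> play_rows([
  [[0,0,0.1,0,0,0,5.5],[0,0,0.2,0,0,0,5.5],[0,0,0.3,0,0,0,5.5],[0,0,0.42,0,0,0,5.5],[0,0,0.54,0,0,0,5.5],[0,0,0.66,0,0,0,5.5],[0,0,0.77,0,0,0,5.5],[0,0,0.87,0,0,0,5.5]],
])

```text
clock: 12.18
tool_pos: [0.5623, 0.12, 0.1856]
orientation: [115.6, 37.3, 170.9]
force: [-1.0, -0.6, -1.3]
opening: 0.0608
gripper_force: 29.9
```

>>> play_rows([
  [[0,0,0.09,0,0,0,5.5],[0,0,0.18,0,0,0,5.5],[0,0,0.27,0,0,0,5.5],[0,0,0.36,0,0,0,5.5],[0,0,0.45,0,0,0,5.5],[0,0,0.54,0,0,0,5.5],[0,0,0.62,0,0,0,5.5],[0,0,0.7,0,0,0,5.5]],
])

```text
clock: 12.85
tool_pos: [0.5623, 0.1201, 0.1857]
orientation: [110.1, 0.2, 154.8]
force: [0.1, -0.2, -1.6]
opening: 0.0607
gripper_force: 29.9
```

>>> play_rows([
  [[0,0,0.1,0,-0.2,0.1,5.5],[0,0,0.2,0,-0.4,0.2,5.5],[0,0,0.3,0,-0.6,0.2,5.5],[0,0,0.4,0,-0.8,0.3,5.5],[0,0,0.5,0,-1,0.3,5.5],[0,0,0.6,0,-1.2,0.4,5.5],[0,0,0.7,0,-1.4,0.5,5.5],[0,0,0.78,0,-1.4,0.5,5.5]],
])

```text
clock: 13.52
tool_pos: [0.5623, 0.12, 0.1705]
orientation: [117.2, -41.3, 136.0]
force: [-0.5, 0.6, -1.4]
opening: 0.0604
gripper_force: 29.9
```

>>> play_rows([
  [[0,0,0.1,0,0,0,5.5],[0,0,0.2,0,0,0,5.5],[0,0,0.3,0,0,0,5.5],[0,0,0.4,0,0,0,5.5],[0,0,0.5,0,0,0,5.5],[0,0,0.6,0,0,0,5.5],[0,0,0.7,0,0,0,5.5],[0,0,0.78,0,0,0,5.5]],
])

```text
clock: 14.18
tool_pos: [0.5624, 0.12, 0.171]
orientation: [178.0, -69.9, 66.8]
force: [1.0, -0.6, -1.4]
opening: 0.0603
gripper_force: 29.9
```

>>> play_rows([
  [[0,0,0,0,0,0,5.5],[0,0,0,0,0,0,5.5],[0,0,0,0,0,0,5.5],[0,0,0,0,0,0,5.5],[0,0,0,0,0,0,5.5],[0,0,0,0,0,0,5.5]],
])

```text
clock: 14.68
tool_pos: [0.5628, 0.1188, 0.1701]
orientation: [177.3, -69.9, 67.6]
force: [0.0, 0.8, -1.7]
opening: 0.0605
gripper_force: 29.9
```

Run:
```python
from h import *
log()
s=snap("top"); s2=snap("scene")
for i in range(1,7): print(i,[[(np.round(d["bbox"]).tolist(),round(d["conf"],2)) for d in ctrl.find_in(x,f"bead{i}")[:2]] for x in(s,s2)])
o=np.hstack([cv2.resize(s["color"][160:300,240:400],None,fx=2.4,fy=2.4),cv2.resize(s2["color"][190:330,240:400],None,fx=2.4,fy=2.4)])
cv2.imwrite("pics/p2.png",cv2.cvtColor(o,cv2.COLOR_RGB2BGR))
```

```text
14.6833 [[-22.994, 22.707, -18.742, -76.118, -75.185, -139.788], [0.563, 0.119, 0.17], [177.295, -69.91, 67.56]] [ 0.   0.8 -1.7] 0.0605
1 [[], []]
2 [[], []]
3 [[], []]
4 [[], []]
5 [[], []]
6 [[], []]
```

View pics/p2.png

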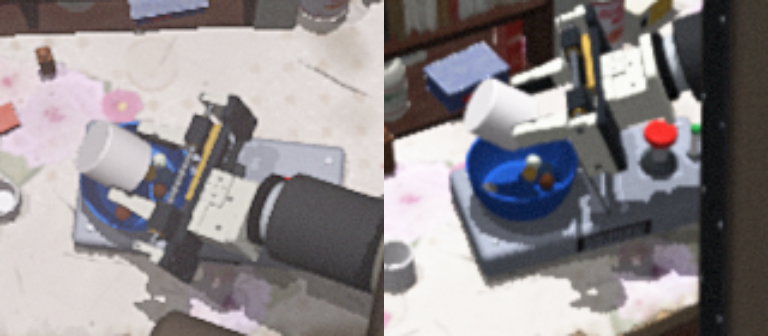

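Five or so beads show in the bowl. I'll tip a little further as a shake, then roll back upright above the bowl and count.

>>> play_rows([
  [[0,0.07,0,0.5,0,0,5.5],[0,0.18,0.08,1,0,0,5.5],[0,0.18,-0.08,1,0,0,5.5],[0,0.18,0.05,1,0,0,5.5],[0,0.18,0,1,0,0,5.5],[0,0.1,0,2,0,0,5.5],[0,0,0,2.5,0,-0.8,5.5],[0,0,0,2.5,0,-0.8,5.5]],
])

```text
clock: 16.05
tool_pos: [0.5653, 0.119, 0.2008]
orientation: [175.8, -69.6, 68.9]
force: [0.1, 0.4, -0.2]
opening: 0.0608
gripper_force: 29.9
```

>>> play_rows([
  [[0,0,-0.1,0,0,0,5.5],[0,0,-0.22,0,0,0,5.5],[0,0,-0.34,0,0,0,5.5],[0,0,-0.46,0,0,0,5.5],[0,0,-0.58,0,0,0,5.5],[0,0,-0.7,0,0,0,5.5],[0,0,-0.82,0,0,0,5.5],[0,0,-0.94,0,0,0,5.5]],
])

```text
clock: 16.72
tool_pos: [0.5629, 0.12, 0.1966]
orientation: [114.0, -32.4, 141.3]
force: [0.4, 0.2, -2.0]
opening: 0.0606
gripper_force: 29.9
```

>>> play_rows([
  [[0,0,-0.12,0,0,0,5.5],[0,0,-0.24,0,0,0,5.5],[0,0,-0.36,0,0,0,5.5],[0,0,-0.48,0,0,0,5.5],[0,0,-0.6,0,0,0,5.5],[0,0,-0.72,0,0,0,5.5],[0,0,-0.84,0,0,0,5.5],[0,0,-0.96,0,0,0,5.5]],
])

```text
clock: 17.38
tool_pos: [0.5629, 0.12, 0.1966]
orientation: [111.2, 18.9, 161.9]
force: [-0.8, -0.6, -0.2]
opening: 0.061
gripper_force: 29.9
```

>>> play_rows([
  [[0,0,-0.12,0,0,0,5.5],[0,0,-0.24,0,0,0,5.5],[0,0,-0.36,0,0,0,5.5],[0,0,-0.48,0,0,0,5.5],[0,0,-0.6,0,0,0,5.5],[0,0,-0.72,0,0,0,5.5],[0,0,-0.84,0,0,0,5.5],[0,0,-0.96,0,0,0,5.5]],
])

```text
clock: 18.05
tool_pos: [0.5628, 0.12, 0.1966]
orientation: [145.0, 65.3, -153.0]
force: [0.6, 0.0, -1.6]
opening: 0.0605
gripper_force: 29.9
```

Run:
```python
from plan import *
log()
C=[.455,.31]
plan((65,-28,180,[.50,.2,.21]),(65,-35,180,C+[.17]),(65,-35,180,C+[.06]),(65,-35,180,C+[.0377]))
```

```text
18.05 [[-22.601, 19.802, -18.078, -75.469, -75.784, 20.765], [0.563, 0.12, 0.197], [144.979, 65.257, -152.97]] [ 0.6  0.  -1.6] 0.0605
[0.013, 0.139, -0.26, -0.14, 9.46, 5.69] deg 17.0 mm 110.0 ok [ -8.   8. -25. -73. -62.  24.] maxstep 2.0 corner [ 0.36 -0.1   0.39] [ 0.46 -0.06  0.54]
[-0.0, 0.122, 0.0, -0.02, 8.73, 8.99] deg 7.0 mm 125.0 ok [ 14.   4. -30. -74. -41.  13.] maxstep 3.0 corner [0.32 0.03 0.39] [0.41 0.11 0.54]
[0.0, 0.0, 0.0, 9.01, 0.0, 6.31] deg 0.0 mm 110.0 ok [  5.  20. -34. -89. -45.  43.] maxstep 3.0 corner [0.32 0.03 0.28] [0.48 0.04 0.39]
[0.0, 0.0, 0.0, 1.83, 0.0, 1.28] deg 0.0 mm 22.0 ok [  4.  23. -34. -92. -46.  50.] maxstep 1.0 corner [0.32 0.03 0.26] [0.49 0.03 0.36]
```

Moving back over the original spot, then counting beads.

>>> play_rows([
  [[0,0.03,-0.06,0,2,1.2,5.5],[0,0.07,-0.13,0,4.7,2.8,5.5],[0,0.11,-0.2,0,7,4.3,5.5],[0.01,0.14,-0.26,-0.1,9.5,5.7,5.5],[0.01,0.14,-0.26,-0.1,9.5,5.7,5.5],[0.01,0.14,-0.26,-0.1,9.5,5.7,5.5]],
])

```text
clock: 18.55
tool_pos: [0.5057, 0.2173, 0.2027]
orientation: [179.4, 62.0, -115.3]
force: [-0.4, 0.1, -1.2]
opening: 0.0606
gripper_force: 29.9
```

>>> play_rows([
  [[0,0.03,0,0,2,2,5.5],[0,0.06,0,0,4.3,4.5,5.5],[0,0.09,0,0,6.5,6.7,5.5],[0,0.12,0,0,8.7,9,5.5],[0,0.12,0,0,8.7,9,5.5],[0,0.12,0,0,8.7,9,5.5]],
])

```text
clock: 19.05
tool_pos: [0.4599, 0.3262, 0.159]
orientation: [179.1, 55.0, -115.5]
force: [0.4, -1.4, -1.6]
opening: 0.0604
gripper_force: 29.9
```

Run:
```python
from plan import *
log()
plan((65,-35,180,[.455,.31,.06]),(65,-35,180,[.455,.31,.0377]))
s=snap("top"); s2=snap("scene")
for i in range(1,7): print(i,[[(np.round(d["bbox"]).tolist(),round(d["conf"],2)) for d in ctrl.find_in(x,f"bead{i}")[:2]] for x in(s,s2)])
o=np.hstack([cv2.resize(s["color"][195:275,190:350],None,fx=2.4,fy=4.8),cv2.resize(s2["color"][230:310,260:400],None,fx=2.9,fy=4.8)])
a=cv2.resize(s["color"][195:300,195:345],None,fx=2.6,fy=2.6,interpolation=cv2.INTER_CUBIC);b=cv2.resize(s2["color"][225:330,215:365],None,fx=2.6,fy=2.6,interpolation=cv2.INTER_CUBIC)
cv2.imwrite("pics/p3.png",cv2.cvtColor(np.hstack([a,b]),cv2.COLOR_RGB2BGR))
```

```text
19.05 [[14.494, 3.698, -30.17, -73.491, -41.732, 13.129], [0.46, 0.326, 0.159], [179.105, 55.04, -115.458]] [ 0.4 -1.4 -1.6] 0.0604
[0.009, 0.001, -0.005, 9.07, -0.34, 6.2] deg 1.0 mm 110.0 ok [  5.  20. -34. -89. -45.  43.] maxstep 3.0 corner [0.32 0.03 0.28] [0.48 0.04 0.39]
[0.0, 0.0, 0.0, 1.83, 0.0, 1.28] deg 0.0 mm 22.0 ok [  4.  23. -34. -92. -46.  50.] maxstep 1.0 corner [0.32 0.03 0.26] [0.49 0.03 0.36]
1 [[], []]
2 [[], []]
3 [[], []]
4 [[], []]
5 [[], []]
6 [[], []]
```

View pics/p3.png

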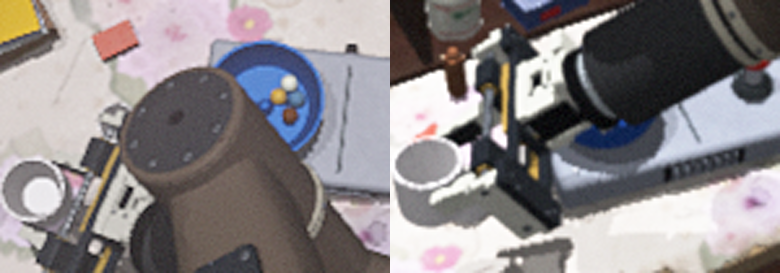

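The cup is empty: the top view shows a clean floor at (42,195). The bowl holds the beads around (290,100). I'm lowering the cup.

>>> play_rows([
  [[0.01,0,0,1,0,0.7,5.5],[0.01,0,0,2.5,-0.1,1.7,5.5],[0.01,0,0,4.2,-0.2,2.9,5.5],[0.01,0,0,6,-0.3,4.1,5.5],[0.01,0,0,7.6,-0.3,5.2,5.5],[0.01,0,0,8.7,-0.3,6,5.5],[0.01,0,0,9.1,-0.3,6.2,5.5],[0.01,0,0,9.1,-0.3,6.2,5.5]],
])

```text
clock: 20.42
tool_pos: [0.4624, 0.3217, 0.0476]
orientation: [179.5, 54.9, -115.9]
force: [-0.2, 0.7, -0.5]
opening: 0.0605
gripper_force: 29.9
```

>>> play_rows([
  [[0,0,0,0.4,0,0.3,5.5],[0,0,0,0.8,0,0.6,5.5],[0,0,0,1.2,0,0.9,5.5],[0,0,0,1.5,0,1.1,5.5],[0,0,0,1.7,0,1.2,5.5],[0,0,0,1.7,0,1.2,5.5]],
])

```text
clock: 20.92
tool_pos: [0.4626, 0.3222, 0.028]
orientation: [179.7, 55.0, -115.7]
force: [0.4, 0.2, -1.3]
opening: 0.0603
gripper_force: 29.9
```

Run:
```python
from plan import *
log()
plan((65,-35,180,[.455,.31,.0377]))
s2=snap("scene")
w=snap("wrist")
a=cv2.resize(w["color"],(440,330));c=cv2.resize(s2["color"][270:350,190:270],(330,330),interpolation=cv2.INTER_CUBIC)
cv2.imwrite("pics/d1.png",cv2.cvtColor(np.hstack([a,c]),cv2.COLOR_RGB2BGR))
```

```text
20.9167 [[3.365, 23.272, -34.444, -92.128, -45.984, 49.165], [0.463, 0.322, 0.028], [179.727, 55.027, -115.683]] [ 0.4  0.2 -1.3] 0.0603
[-0.005, 0.0, -0.007, 0.02, 0.17, 0.17] deg 0.0 mm 2.0 ok [  4.  23. -34. -92. -46.  50.] maxstep 0.0 corner [0.32 0.03 0.26] [0.49 0.03 0.36]
```

View pics/d1.png

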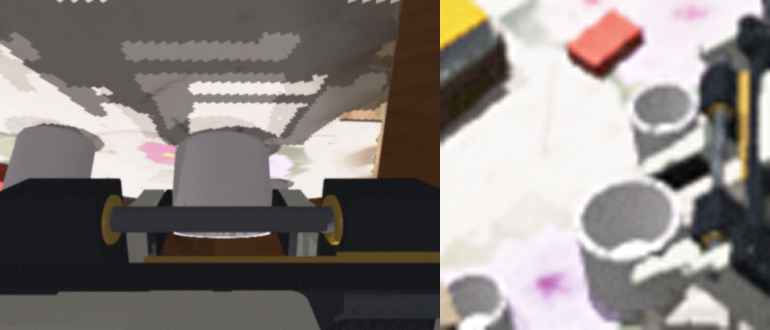

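The cup is upright just above the desk. I'm stepping down to contact.

>>> play_rows([
  [[0,0,0,0.08,0,0.06,5.5],[0,0,0,0.1,0,0.07,5.5],[0,0,0,0.1,0,0.07,5.5]],
])

```text
clock: 21.27
tool_pos: [0.4628, 0.3223, 0.0273]
orientation: [179.8, 55.1, -115.6]
force: [0.2, 1.1, -0.9]
opening: 0.0605
gripper_force: 29.9
```

>>> play_rows([
  [[0,0,0,0.05,0,0.04,5.5],[0,0,0,0.08,0,0.06,5.5],[0,0,0,0.08,0,0.06,5.5]],
])

```text
clock: 21.52
tool_pos: [0.4629, 0.3224, 0.0271]
orientation: [179.9, 55.1, -115.5]
force: [-3.7, -4.9, 7.6]
opening: 0.0603
gripper_force: 30.2
```

>>> play_rows([
  [[0,0,0,0,0,0,6.2],[0,0,0,0,0,0,6.5],[0,0,0,0,0,0,7],[0,0,0,0,0,0,8],[0,0,0,0,0,0,8.7],[0,0,0,0,0,0,8.7],[0,0,0,0,0,0,8.7]],
])

```text
clock: 22.1
tool_pos: [0.4628, 0.3224, 0.0262]
orientation: [179.8, 55.0, -115.6]
force: [0.1, -0.3, -0.2]
opening: 0.0862
gripper_force: 0.0
```

Run:
```python
from plan import *
log()
s=snap("scene");w=snap("wrist")
print([(np.round(d["bbox"]).tolist(),round(d["conf"],2)) for x in (s,w) for d in ctrl.find_in(x,"cup")], proj(w,[.453,.31,.055]),proj(w,[.453,.31,0]))
# plunger approach: tool down, closed fingers
C=[.455,.31]
plan((65,-35,180,C+[.10]),(65,-35,180,C+[.2]),(65,-60,180,[.45,.2,.26]),(65,-88,180,[.48,.05,.26]),(65,-90,180,[.525,-.077,.2]),(65,-90,180,[.525,-.077,.13]))
```

```text
22.1 [[3.232, 23.606, -34.475, -92.395, -46.079, 49.721], [0.463, 0.322, 0.026], [179.783, 55.049, -115.628]] [ 0.1 -0.3 -0.2] 0.0862
[([193.0, 336.0, 15.0, 22.0], 0.8), ([234.0, 289.0, 18.0, 18.0], 0.75), ([223.0, 312.0, 30.0, 34.0], 0.63), ([8.0, 186.0, 129.0, 101.0], 0.85), ([249.0, 192.0, 149.0, 157.0], 0.81), ([393.0, 266.0, 27.0, 34.0], 0.65)] [330.90417144 336.86102009] [329.73930181 215.3456328 ]
[-0.005, 0.001, -0.006, -5.22, 0.19, -3.51] deg 0.0 mm 63.0 ok [  8.  13. -33. -84. -43.  33.] maxstep 2.0 corner [0.32 0.03 0.32] [0.46 0.07 0.45]
[0.0, 0.0, 0.0, -8.19, -0.0, -5.74] deg 0.0 mm 100.0 ok [ 17.  -0. -29. -69. -41.   6.] maxstep 3.0 corner [0.32 0.03 0.42] [0.39 0.12 0.58]
[-0.0, 0.436, -0.0, 1.73, -4.2, -11.96] deg 25.0 mm 128.0 ok [ 33.  -9. -27. -21. -48. -48.] maxstep 8.0 corner [0.37 0.03 0.59] [0.29 0.19 0.65]
[-0.0, 0.489, 0.0, 11.57, -9.06, -6.39] deg 28.0 mm 160.0 ok [ 28.  -0. -20.  -1. -69. -53.] maxstep 2.0 corner [0.47 0.04 0.64] [0.38 0.21 0.64]
[-0.0, 0.035, 0.0, 9.88, -9.45, 5.66] deg 2.0 mm 148.0 ok [ 13.   8. -20.  -0. -63. -38.] maxstep 2.0 corner [ 0.52 -0.08  0.58] [0.48 0.11 0.58]
[0.0, 0.0, 0.0, 0.0, 0.0, 7.0] deg 0.0 mm 70.0 ok [ 13.  12. -25.  -0. -53. -38.] maxstep 1.0 corner [ 0.53 -0.08  0.51] [0.48 0.11 0.51]
```

>>> play_rows([
  [[0,0,0,-0.6,0,-0.4,8.7],[0,0,0,-1.6,0,-1.1,8.7],[0,0,0,-3.2,0,-2.2,8.7],[0,0,0,-5.5,0,-3.8,8.7],[0,0,0,-8.5,0,-5.8,8.7],[0,0,0,-11,0,-7.7,8.7],[0,0,0,-13.4,0,-9.2,8.7],[0,0,0,-13.4,0,-9.2,8.7]],
])

```text
clock: 22.97
tool_pos: [0.4657, 0.3245, 0.1964]
orientation: [-179.4, 55.5, -114.9]
force: [0.3, 0.8, 0.3]
opening: 0.0867
gripper_force: 0.0
```

>>> play_rows([
  [[0,0.1,0,0.4,-1,-3,8.7],[0,0.2,0,0.8,-2,-6,6],[0,0.32,0,1.3,-3,-9,4],[0,0.44,0,1.7,-4,-12,2],[0,0.44,0,1.7,-4,-12,0],[0,0.44,0,1.7,-4,-12,0],[0,0.44,0,1.7,-4,-12,0],[0,0.44,0,1.7,-4,-12,0]],
])

```text
clock: 23.63
tool_pos: [0.4524, 0.2092, 0.2428]
orientation: [179.8, 29.9, -115.5]
force: [0.3, -0.1, 0.4]
opening: 0.0457
gripper_force: 0.0
```

>>> play_rows([
  [[0,0.1,0,2.5,-2,-1.3,0],[0,0.2,0,5,-4,-2.6,0],[0,0.3,0,7.5,-6,-4,0],[0,0.4,0,9.5,-7.5,-5.3,0],[0,0.49,0,11.6,-9,-6.4,0],[0,0.49,0,11.6,-9,-6.4,0],[0,0.49,0,11.6,-9,-6.4,0]],
])

```text
clock: 24.22
tool_pos: [0.477, 0.0502, 0.2387]
orientation: [179.6, 1.7, -115.5]
force: [-1.1, 0.5, 0.4]
opening: 0.0018
gripper_force: 0.0
```

Run:
```python
from plan import *
log()
plan((65,-90,180,[.526,-.078,.17]),(65,-90,180,[.526,-.078,.126]))
s=snap("scene");t=snap("top")
print([(np.round(d["bbox"]).tolist(),round(d["conf"],2)) for x in (s,t) for d in ctrl.find_in(x,"cup")])
g=lambda x,h:cv2.resize(x,None,fx=h/x.shape[0],fy=h/x.shape[0],interpolation=cv2.INTER_CUBIC)
o=np.hstack([g(t["color"][200:295,190:330],265),g(s["color"][225:355,205:405],265)])
cv2.imwrite("pics/e1.png",cv2.cvtColor(o[:,:800],cv2.COLOR_RGB2BGR))
```

```text
24.2167 [[28.408, 0.093, -19.797, -1.385, -68.958, -53.434], [0.477, 0.05, 0.239], [179.637, 1.697, -115.516]] [-1.1  0.5  0.4] 0.0018
[0.006, 0.03, -0.009, 9.72, -10.0, 8.42] deg 2.0 mm 163.0 ok [ 13.  10. -22.  -0. -59. -38.] maxstep 2.0 corner [ 0.53 -0.08  0.55] [0.48 0.11 0.55]
[0.0, 0.0, 0.0, 0.0, 0.0, 4.4] deg 0.0 mm 44.0 ok [ 13.  12. -25.   0. -53. -38.] maxstep 1.0 corner [ 0.53 -0.08  0.51] [0.48 0.11 0.51]
[([227.0, 313.0, 25.0, 33.0], 0.89), ([191.0, 334.0, 15.0, 28.0], 0.65), ([237.0, 286.0, 16.0, 22.0], 0.63), ([427.0, 230.0, 15.0, 30.0], 0.52)]
```

View pics/e1.png

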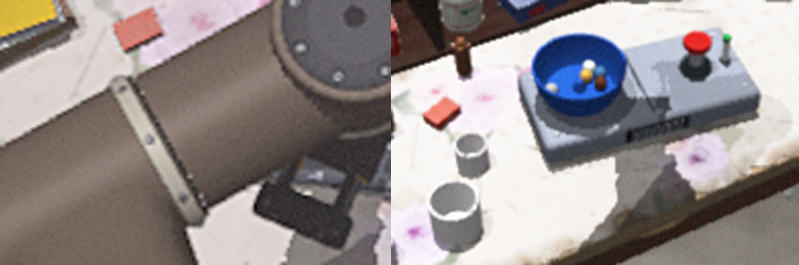

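The cup stands upright and empty at (455,215). The beads are in the bowl near (590,75). Now the plunger: I'll move above it and lower to just over the cap.

>>> play_rows([
  [[0,0,0,2.5,-2.5,2,0],[0,0.01,0,5,-5,4,0],[0.01,0.03,-0.01,7.5,-7.7,6.3,0],[0.01,0.03,-0.01,9.7,-10,8.4,0],[0.01,0.03,-0.01,9.7,-10,8.4,0],[0.01,0.03,-0.01,9.7,-10,8.4,0],[0.01,0.03,-0.01,9.7,-10,8.4,0]],
])

```text
clock: 25.0
tool_pos: [0.5273, -0.0777, 0.1544]
orientation: [-179.5, 0.1, -114.9]
force: [1.3, -0.0, 0.0]
opening: 0.0002
gripper_force: 0.0
```

>>> play_rows([
  [[0,0,0,0,0,1,0],[0,0,0,0,0,2,0],[0,0,0,0,0,3,0],[0,0,0,0,0,4,0],[0,0,0,0,0,4.3,0],[0,0,0,0,0,4.3,0]],
])

```text
clock: 25.5
tool_pos: [0.5268, -0.0778, 0.1096]
orientation: [-179.6, -0.0, -114.9]
force: [0.5, -0.1, 0.4]
opening: 0.0006
gripper_force: 0.0
```

Run:
```python
from plan import *
log()
plan((65,-90,180,[.526,-.078,.107]))
s=snap("scene");t=snap("top")
print([(n,np.round(d["bbox"]).tolist(),round(d["conf"],2)) for n,x in (("s",s),("t",t)) for d in ctrl.find_in(x,"plunger_top")], proj(s,[.526,-.078,.1]),proj(t,[.526,-.078,.1]))
```

```text
25.5 [[12.904, 11.841, -25.156, 0.297, -52.743, -37.948], [0.527, -0.078, 0.11], [-179.649, -0.027, -114.865]] [ 0.5 -0.1  0.4] 0.0006
[-0.006, -0.0, 0.002, 0.05, 0.08, 2.16] deg 0.0 mm 22.0 ok [ 13.  13. -26.  -0. -50. -38.] maxstep 0.0 corner [ 0.53 -0.08  0.49] [0.48 0.11 0.49]
[('s', [348.0, 241.0, 11.0, 15.0], 0.64)] [355.62294216 243.9820607 ] [358.40810076 240.09158809]
```

Press slowly, about 1 mm per row, checking the force on the way.

>>> play_rows([
  [[0,0,0,0,0,0.2,0],[0,0,0,0,0,0.4,0],[0,0,0,0,0,0.6,0],[0,0,0,0,0,0.8,0],[0,0,0,0,0,1,0],[0,0,0,0,0,1.2,0],[0,0,0,0,0,1.4,0],[0,0,0,0,0,1.4,0]],
])

```text
clock: 26.37
tool_pos: [0.5275, -0.078, 0.0964]
orientation: [-179.6, 0.0, -114.9]
force: [-0.5, -1.2, -0.7]
opening: 0.0005
gripper_force: 0.0
```

>>> play_rows([
  [[0,0,0,0,0,0.1,0],[0,0,0,0,0,0.2,0],[0,0,0,0,0,0.3,0],[0,0,0,0,0,0.4,0],[0,0,0,0,0,0.5,0],[0,0,0,0,0,0.6,0],[0,0,0,0,0,0.6,0],[0,0,0,0,0,0.6,0]],
])

```text
clock: 27.03
tool_pos: [0.5278, -0.078, 0.0909]
orientation: [-179.5, 0.0, -114.9]
force: [-0.9, -0.7, 0.3]
opening: 0.0002
gripper_force: 0.0
```

Run:
```python
from h import *
log(); 
b=cv2.cvtColor(cv2.imread("pics/scene.png"),cv2.COLOR_BGR2RGB);tb=cv2.cvtColor(cv2.imread("pics/top.png"),cv2.COLOR_BGR2RGB)
def blob(im,box,col):
    x0,y0,x1,y1=box; c=im[y0:y1,x0:x1].astype(int); i={"r":0,"g":1}[col]; o=[k for k in range(3) if k!=i]
    m=(c[...,i]>c[...,o[0]]+45)&(c[...,i]>c[...,o[1]]+45); v,u=np.nonzero(m)
    return (len(u),u.min()+x0,u.max()+x0,v.min()+y0,v.max()+y0,(u.mean()+x0).round(1),(v.mean()+y0).round(1)) if len(u) else None
s=snap("scene");t=snap("top");w=snap("wrist")
for n,im,bx in (("scene0",b,(335,225,385,265)),("scene",s["color"],(335,225,385,265)),("top0",tb,(340,225,385,260)),("top",t["color"],(340,225,385,260))): print(n,blob(im,bx,"r"),blob(im,bx,"g"))
print("proj cap top",proj(s,[.526,-.078,.1]),proj(t,[.526,-.078,.1]),"tcp",proj(s,pose()[0]),proj(w,pose()[0]),proj(w,[.526,-.078,.088]))
im=s["color"][190:270,310:400];g=cv2.resize(im,None,fx=4.4,fy=4.4,interpolation=cv2.INTER_CUBIC);a=cv2.resize(w["color"],(469,352))
cv2.imwrite("pics/f1.png",cv2.cvtColor(np.hstack([g[:, :330],a]),cv2.COLOR_RGB2BGR)[:, :800])
```

```text
27.0333 [[12.862, 13.077, -26.432, 0.323, -50.107, -37.953], [0.528, -0.078, 0.091], [-179.545, 0.039, -114.885]] [-0.9 -0.7  0.3] 0.0002
scene0 (134, np.int64(348), np.int64(361), np.int64(240), np.int64(251), np.float64(354.6), np.float64(245.2)) (10, np.int64(368), np.int64(371), np.int64(242), np.int64(244), np.float64(369.5), np.float64(242.8))
scene (79, np.int64(348), np.int64(361), np.int64(245), np.int64(251), np.float64(354.8), np.float64(247.5)) None
top0 (165, np.int64(351), np.int64(365), np.int64(234), np.int64(247), np.float64(358.0), np.float64(240.4)) (11, np.int64(373), np.int64(376), np.int64(241), np.int64(244), np.float64(374.4), np.float64(242.5))
top None (1, np.int64(375), np.int64(375), np.int64(244), np.int64(244), np.float64(375.0), np.float64(244.0))
proj cap top [355.62294216 243.9820607 ] [358.40810076 240.09158809] tcp [355.0841436  245.95750315] [322.17870885 278.46097413] [325.77791149 274.77406168]
```

Run:
```python
from h import *
from scipy.optimize import least_squares
s=snap("scene");t=snap("top")
a=np.linspace(0,2*np.pi,72)
def box(c,P):
    pts=np.array([proj(c,[P[0]+.02*np.cos(x),P[1]+.02*np.sin(x),P[2]-h]) for x in a for h in(0,.014)])
    return np.r_[pts.min(0),pts.max(0)]
ms=np.array([348,240,362,252.]);mt=np.array([351,234,366,248.])
f=lambda P:np.r_[box(s,P)-ms+.0,box(t,P)-mt]
r=least_squares(f,[.526,-.078,.1]); print(r.x,r.fun.round(1))
print("at .1",box(s,[.526,-.078,.1]).round(1),box(t,[.526,-.078,.1]).round(1))
print("green",tri([ray(s,370,243.3),ray(t,374.9,243)]))
o=ctrl.get_obs();print(o["force"],o["tau"])
```

```text
[ 0.52566646 -0.07768173  0.0995858 ] [ 0.1 -0.6  0.8  0.8 -0.4 -1.  -0.3  0.4]
at .1 [348.2 239.2 362.8 252.6] [350.7 232.9 365.8 248.3]
green [ 0.51854795 -0.12263739  0.08944439]
[-0.38351273  0.05198773  0.32162774] [ 6.66896685e-04 -4.26867163e+01  2.40807992e+01  5.75551316e+00
  3.25583002e-03  7.46864680e-04]
```

The pictures put the cap top at 0.100 with the axis under the tool, yet there is no force and the cap hasn't moved. The shut fingertips may sit slightly behind the TCP. I'm continuing in small steps and reading the force.

>>> play_rows([
  [[0,0,0,0,0,0.1,0],[0,0,0,0,0,0.2,0],[0,0,0,0,0,0.3,0],[0,0,0,0,0,0.3,0]],
])

```text
clock: 27.62
tool_pos: [0.5277, -0.078, 0.0876]
orientation: [-179.6, 0.0, -114.9]
force: [-0.4, -0.3, -0.6]
opening: 0.0004
gripper_force: 0.0
```

```bash
cat > red.py <<'E'
from h import *
o=ctrl.get_obs();print(o["clock"],o["tool_pos"],o["force"].round(2))
s=snap("scene");c=s["color"][225:265,335:385].astype(int);m=(c[...,0]>c[...,1]+45)&(c[...,0]>c[...,2]+45);v,u=np.nonzero(m)
print(len(u),u.min()+335,u.max()+335,v.min()+225,v.max()+225)
E
python3 red.py
```

```text
27.6167 [ 0.52765195 -0.07803773  0.08763519] [-0.35 -0.27 -0.59]
63 349 361 246 251
```

>>> play_rows([
  [[0,0,0,0,0,0.1,0],[0,0,0,0,0,0.2,0],[0,0,0,0,0,0.3,0],[0,0,0,0,0,0.3,0]],
])

```text
clock: 28.0
tool_pos: [0.5277, -0.078, 0.0847]
orientation: [-179.6, 0.0, -114.9]
force: [-0.7, -0.3, -0.4]
opening: 0.0006
gripper_force: 0.0
```

>>> play_rows([
  [[0,0,0,0,0,0.1,0],[0,0,0,0,0,0.2,0],[0,0,0,0,0,0.2,0]],
])

```text
clock: 28.25
tool_pos: [0.5277, -0.078, 0.0827]
orientation: [-179.6, 0.0, -114.9]
force: [-0.0, -0.1, -0.3]
opening: 0.0003
gripper_force: 0.0
```

```bash
python3 red.py
```

```text
28.25 [ 0.52774783 -0.07802564  0.08268987] [-0.02 -0.11 -0.33]
47 349 360 247 251
```

Run:
```python
from h import *
b=cv2.cvtColor(cv2.imread("pics/scene.png"),cv2.COLOR_BGR2RGB); s=snap("scene"); w=snap("wrist")
def ch(p):
    r,g,bb=map(int,p)
    if r>g+45 and r>bb+45: return 'R'
    if g>r+25 and g>bb+15: return 'G'
    if r>g+25: return 'y'
    return ' .:-=*#%'[::-1][min(7,(r+g+bb)//96)]
for y in range(222,258): print(y,''.join(ch(p) for p in b[y,335:382]),' ',''.join(ch(p) for p in s["color"][y,335:382]))
c=w["color"].astype(int);m=(c[...,0]>c[...,1]+60)&(c[...,0]>c[...,2]+60);n,l,st,ce=cv2.connectedComponentsWithStats(m.astype(np.uint8))
print([(st[i].tolist(),ce[i].round()) for i in range(1,n) if st[i][4]>40])
print([proj(w,[.526+.02*np.cos(x),-.078+.02*np.sin(x),.1]).round().tolist() for x in np.arange(0,6.3,1.57)],proj(w,pose()[0]))
```

```text
222     ...............                                  .....:*%%%%%%%%%%%%%##%#%###%%%%%%%%%%%%%%%%
223       .............                                       .*%%%%%%%%%%%%%#########%%%%%%%%%%%%%%%
224            ... .....                                      .=%%%%%%%%%%%%%%####%%##%%%%%%%%%%%%%%%
225                 .                                         .=%%%%%%%%%%%%%%######%%%%%%%%%%%%%%%%%
226                                                           .=%%%%%%%%%%%%%%##%#####%%%%%%%%%%%%%%%
227                                                           .-#%####%%%%%%%%%###%##%%%%%%%%%%%%%%%%
228                                                            .#######%%%%%%%########%%%%%%%%%%%%%%%
229     ......                                            .....:##**##%%%%%%%%########%%%%%%%%%%%%%%%
230             ............                                   .*%##%%%%%%%%%%###%####%%%%%%%%%%%%%%%
231                       ..                                    -*#%%%%%%%%%%%#######%%%%%%%%%%%%%%%%
232                                                              .*%%%%%%%%%%%%#
[... 2071 characters left out ...]
.......:=*********#*=:....-====-:::.         .........:=**###*******###########%%###%%%%%%%%
254 ...........:-=*##******###-:..:=*=**=:::..        .........:=**###*******######%#####%###%%%%%%%%
255 ...........:=*###******###*-:..-**##=:....        ........--=*#####******###%%####%##%%##%%%%%%%%
256 ...........-*####*****##%#*-::..-***-:.....       .......:==**#####*****############%%%%%%%%%%%%%
257 ..........:=###############=::...-=-:.......      .......:==**###############%#######%%%%%%%%%%%%
[([167, 82, 8, 9, 43], array([171.,  86.])), ([305, 250, 46, 26, 814], array([324., 262.]))]
[[284.0, 308.0], [345.0, 329.0], [368.0, 272.0], [306.0, 250.0], [284.0, 308.0]] [322.1158272 278.4868267]
```

Run:
```python
from h import *
w=snap("wrist"); c=w["color"].astype(int)
m=(c[...,0]>c[...,1]+50)&(c[...,0]>c[...,2]+50)
for v in range(246,300,4):
    u=np.nonzero(m[v,250:420])[0]; print(v,(u.min()+250,u.max()+250,len(u)) if len(u) else None, end=' | ')
print()
for z in (.1,.083):
    P=np.array([proj(w,[.526+.02*np.cos(x),-.078+.02*np.sin(x),z]) for x in np.arange(0,6.3,.1)]);print(z,P.min(0),P.max(0),P[P[:,1].argmin()])
for y in range(230,330,4): print(y,''.join('R' if m[y,x] else '%#*=-:. '[min(7,c[y,x].sum()//96)] for x in range(250,400,3)))
```

```text
246 None | 250 (np.int64(322), np.int64(335), 14) | 254 (np.int64(309), np.int64(348), 40) | 258 (np.int64(303), np.int64(351), 49) | 262 (np.int64(306), np.int64(340), 35) | 266 (np.int64(306), np.int64(340), 35) | 270 (np.int64(306), np.int64(340), 35) | 274 (np.int64(307), np.int64(338), 32) | 278 (np.int64(323), np.int64(323), 1) | 282 None | 286 None | 290 None | 294 None | 298 None | 
0.1 [279.81008267 245.96726662] [372.12566731 332.38961243] [325.0093664  245.96726662]
0.083 [283.81405275 236.0656086 ] [368.1212637  315.68979351] [325.09455623 236.0656086 ]
230 *****************###################**************
234 ***************######################*******#*****
238 ***************#######################************
242 **************#########################*****#*****
246 *************##########################***********
250 *************###########RRRRR###########**********
254 ************########RRRRRRRRRRRRR#######**********
258 ##################RRRRRRRRRRRRRRRR####%###########
262 %%%%%%%%%%%%%%%%%%%RRRRRRRRRRRR%%%%%%%%%%%%%%%%%%%
266 %%%%%%%%%%%%%%%%%%%RRRRRRRRRRRR%%%%%%%%%%%%%%%%%%%
270 %%%%%%%%%%%%%%%%%%%RRRRRRRRRRRR%%%%%%%%%%%%%%%%%%%
274 %%%%%%%%%%%%%%%%%%%RRRRRRRRRRR#%%%%%%%%%%%%%%%%%%%
278 %%%%%%%%%%%%%%%%%%%**#%%%%%%**#%%%%%%%%%%%%%%%%%%%
282 %%%%%%%%%%%%%%%%%%%**#%%#%%%**#%%%%%%%%%%%%%%%%%%%
286 %%%%%%%%%%%%%%%%%%##*#%%%%%%**##%%%%%%%%%%%%%%%%%%
290 %%%%%%%%%%%%%%%%%%##*#%%%%%%**##%%%%%%%%%%%%%%%%%%
294 %%%%%%%%%%%%%%%%%%##*#%%#%%%**##%%%%%%%%%%%%%%%%%%
298 %%%%%%%%%%%%%%%%%%##*#%%#%%%####%%%%%%%%%%%%%%%%%%
302 %%%%%%%%%%%%%%%%%%##############%%%%%%%%%%%%%%%%%%
306 %%%%%%%%%%%%%%%%%%##############%%%%%%%%%%%%%%%%%%
310 %%%%%%%%%%%%%%%%%%##############%%%%%%%%%%%%%%%%%%
314 %%%%%%%%%%%%%%%%%%##############%%%%%%%%%%%%%%%%%%
318 %%%%%%%%%%%%%%%%%%##############%%%%%%%%%%%%%%%%%%
322 %%%%%%%%%%%%%%%%%%##############%%%%%%%%%%%%%%%%%%
326 %%%%%%%%%%%%%%%%%%*#############%%%%%%%%%%%%%%%%%%
```

The wrist and scene projections put the fingertips still just above the cap, with the cap at its released height. I'm continuing down in 2 mm steps until the force starts.

>>> play_rows([
  [[0,0,0,0,0,0.1,0],[0,0,0,0,0,0.2,0],[0,0,0,0,0,0.2,0]],
])

```text
clock: 28.7
tool_pos: [0.5278, -0.078, 0.0807]
orientation: [-179.6, 0.0, -114.9]
force: [0.1, 0.5, -0.3]
opening: 0.0007
gripper_force: 0.0
```

>>> play_rows([
  [[0,0,0,0,0,0.1,0],[0,0,0,0,0,0.2,0],[0,0,0,0,0,0.2,0]],
])

```text
clock: 28.95
tool_pos: [0.5278, -0.0781, 0.0787]
orientation: [-179.6, 0.0, -114.9]
force: [0.2, -0.5, -0.6]
opening: 0.0005
gripper_force: 0.0
```

```bash
python3 red.py
```

```text
28.95 [ 0.52775158 -0.07807987  0.07869655] [ 0.24 -0.53 -0.64]
30 350 359 248 251
```

>>> play_rows([
  [[0,0,0,0,0,0.1,0],[0,0,0,0,0,0.2,0],[0,0,0,0,0,0.2,0]],
])

```text
clock: 29.25
tool_pos: [0.5279, -0.078, 0.077]
orientation: [-179.5, 0.0, -114.9]
force: [-1.1, -0.8, 2.5]
opening: 0.0003
gripper_force: 1.5
```

>>> play_rows([
  [[0,0,0,0,0,0.1,0],[0,0,0,0,0,0.2,0],[0,0,0,0,0,0.2,0]],
])

```text
clock: 29.5
tool_pos: [0.528, -0.0781, 0.0749]
orientation: [-179.5, 0.0, -114.9]
force: [-1.0, 0.2, 3.7]
opening: 0.0005
gripper_force: 1.9
```

```bash
python3 red.py
python3 - <<'E'
from h import *
w=snap("wrist"); c=w["color"].astype(int)
m=(c[...,0]>c[...,1]+50)&(c[...,0]>c[...,2]+50)
for y in range(226,310,4): print(y,''.join('R' if m[y,x] else '%#*=-:. '[min(7,c[y,x].sum()//96)] for x in range(250,400,3)))
P=np.array([proj(w,[.526+.02*np.cos(x),-.078+.02*np.sin(x),.1]) for x in np.arange(0,6.3,.1)]);print(P.min(0))
w0=cv2.cvtColor(cv2.imread("pics/w1.png"),cv2.COLOR_BGR2GRAY)
E
```

```text
29.5 [ 0.52795578 -0.07805647  0.07490022] [-1.04  0.21  3.73]
25 350 358 249 252
226 ********************############******************
230 ******************################****************
234 ****************####################********#*****
238 ***************######################*****#*******
242 **************########################************
246 *************##########################***********
250 *************###########################**********
254 ************##########RRRRRRRR##########**********
258 ###################RRRRRRRRRRRRRR######%##########
262 %%%%%%%%%%%%%%%%%%%RRRRRRRRRRRR%%%%%%%%%%%%%%%%%%%
266 %%%%%%%%%%%%%%%%%%%RRRRRRRRRRRR%%%%%%%%%%%%%%%%%%%
270 %%%%%%%%%%%%%%%%%%%RRRRRRRRRRR#%%%%%%%%%%%%%%%%%%%
274 %%%%%%%%%%%%%%%%%%%RRRRRRRRRRR#%%%%%%%%%%%%%%%%%%%
278 %%%%%%%%%%%%%%%%%%%**#%%#%%%**#%%%%%%%%%%%%%%%%%%%
282 %%%%%%%%%%%%%%%%%%%**#%%%%%%**#%%%%%%%%%%%%%%%%%%%
286 %%%%%%%%%%%%%%%%%%##*#%%#%%%**#%%%%%%%%%%%%%%%%%%%
290 %%%%%%%%%%%%%%%%%%##*#%%#%%%**##%%%%%%%%%%%%%%%%%%
294 %%%%%%%%%%%%%%%%%%##*#%%%%%%*###%%%%%%%%%%%%%%%%%%
298 %%%%%%%%%%%%%%%%%%##*#%%#%%%####%%%%%%%%%%%%%%%%%%
302 %%%%%%%%%%%%%%%%%%##############%%%%%%%%%%%%%%%%%%
306 %%%%%%%%%%%%%%%%%%##############%%%%%%%%%%%%%%%%%%
[277.75044327 251.30272016]
```

Contact starts at TCP z of about 0.0777, with 3.7 N at 0.0749, so the tips sit about 22 mm behind the nominal TCP. For 12 mm of travel the target is z ≈ 0.066 at about 7 N.

>>> play_rows([
  [[0,0,0,0,0,0.1,0],[0,0,0,0,0,0.2,0],[0,0,0,0,0,0.3,0],[0,0,0,0,0,0.4,0],[0,0,0,0,0,0.5,0],[0,0,0,0,0,0.5,0]],
])

```text
clock: 30.1
tool_pos: [0.528, -0.0781, 0.0698]
orientation: [-179.5, 0.0, -114.9]
force: [-1.4, -0.6, 5.7]
opening: 0.0005
gripper_force: 2.7
```

>>> play_rows([
  [[0,0,0,0,0,0.1,0],[0,0,0,0,0,0.2,0],[0,0,0,0,0,0.3,0],[0,0,0,0,0,0.3,0],[0,0,0,0,0,0.3,0]],
])

```text
clock: 30.52
tool_pos: [0.528, -0.0781, 0.067]
orientation: [-179.5, 0.0, -114.9]
force: [-2.0, 0.2, 5.8]
opening: 0.0004
gripper_force: 3.2
```

```bash
python3 red.py
python3 - <<'E'
from h import *
s=snap("scene")
f=[]
for i in range(6):
    snap("scene"); f.append(ctrl.get_obs()["force"][2])
print(np.round(f,2))
E
```

```text
30.5167 [ 0.52797    -0.07808432  0.06699948] [-2.01  0.17  5.83]
20 350 357 252 254
[6.63 6.11 6.29 6.14 5.83 7.08]
```

>>> play_rows([
  [[0,0,0,0,0,0.1,0],[0,0,0,0,0,0.1,0],[0,0,0,0,0,0.1,0],[0,0,0,0,0,0.1,0],[0,0,0,0,0,0.1,0],[0,0,0,0,0,0.1,0],[0,0,0,0,0,0.1,0],[0,0,0,0,0,0.1,0]],
])

```text
clock: 31.58
tool_pos: [0.528, -0.0781, 0.0661]
orientation: [-179.5, 0.0, -114.9]
force: [-3.1, 1.0, 6.7]
opening: 0.0005
gripper_force: 3.4
```

>>> play_rows([
  [[0,0,0,0,0,0,0],[0,0,0,0,0,0,0],[0,0,0,0,0,0,0],[0,0,0,0,0,0,0],[0,0,0,0,0,0,0],[0,0,0,0,0,0,0],[0,0,0,0,0,0,0],[0,0,0,0,0,0,0]],
])

```text
clock: 32.25
tool_pos: [0.528, -0.0781, 0.0661]
orientation: [-179.5, 0.0, -114.9]
force: [-2.7, 0.7, 7.0]
opening: 0.0002
gripper_force: 3.4
```

>>> play_rows([
  [[0,0,0,0,0,0,0],[0,0,0,0,0,0,0],[0,0,0,0,0,0,0],[0,0,0,0,0,0,0],[0,0,0,0,0,0,0],[0,0,0,0,0,0,0],[0,0,0,0,0,0,0],[0,0,0,0,0,0,0]],
])

```text
clock: 32.92
tool_pos: [0.528, -0.0781, 0.0661]
orientation: [-179.5, 0.0, -114.9]
force: [-2.6, 0.7, 7.2]
opening: 0.0004
gripper_force: 3.4
```

>>> play_rows([
  [[0,0,0,0,0,0,0],[0,0,0,0,0,0,0],[0,0,0,0,0,0,0],[0,0,0,0,0,0,0],[0,0,0,0,0,0,0],[0,0,0,0,0,0,0],[0,0,0,0,0,0,0],[0,0,0,0,0,0,0]],
])

```text
clock: 33.58
tool_pos: [0.528, -0.0781, 0.0661]
orientation: [-179.5, 0.0, -114.9]
force: [-3.1, 0.8, 7.4]
opening: 0.0004
gripper_force: 3.4
```

>>> play_rows([
  [[0,0,0,0,0,0,0],[0,0,0,0,0,0,0],[0,0,0,0,0,0,0],[0,0,0,0,0,0,0],[0,0,0,0,0,0,0],[0,0,0,0,0,0,0],[0,0,0,0,0,0,0],[0,0,0,0,0,0,0]],
])

```text
clock: 34.25
tool_pos: [0.528, -0.0781, 0.0661]
orientation: [-179.5, 0.0, -114.9]
force: [-1.8, 0.8, 7.4]
opening: 0.0006
gripper_force: 3.4
```

>>> play_rows([
  [[0,0,0,0,0,0,0],[0,0,0,0,0,0,0],[0,0,0,0,0,0,0],[0,0,0,0,0,0,0],[0,0,0,0,0,0,0],[0,0,0,0,0,0,0],[0,0,0,0,0,0,0],[0,0,0,0,0,0,0]],
])

```text
clock: 34.92
tool_pos: [0.528, -0.0781, 0.0661]
orientation: [-179.5, 0.0, -114.9]
force: [-3.1, 0.8, 7.3]
opening: 0.0006
gripper_force: 3.4
```

```bash
python3 red.py
python3 - <<'E'
from h import *
f=[]
for i in range(6):
    s=snap("scene"); f.append(ctrl.get_obs()["force"][2])
print(np.round(f,2),[(np.round(d["bbox"]).tolist(),round(d["conf"],2)) for d in ctrl.find_in(s,"cup")])
E
```

```text
34.9167 [ 0.52798328 -0.07805681  0.0660967 ] [-3.06  0.76  7.31]
22 350 357 252 254
[5.66 6.66 7.65 7.16 7.83 6.13] [([224.0, 313.0, 27.0, 34.0], 0.94), ([192.0, 334.0, 16.0, 26.0], 0.82), ([236.0, 292.0, 16.0, 20.0], 0.58)]
```

Run:
```python
from h import *
s=snap("scene");t=snap("top")
for i in range(1,7): print(i,[[(np.round(d["bbox"]).tolist(),round(d["conf"],2)) for d in ctrl.find_in(x,f"bead{i}")[:3]] for x in(s,t)])
c=s["color"][240:285,268:320].astype(int)
nb=(c[...,2]<c[...,0]+40)
for y in range(0,45): print(240+y,''.join('w' if p.min()>140 else 'o' if p[0]>p[2]+25 else 'g' if p[2]<p[0]+25 and p.max()>70 else 'd' if p.max()<70 else '.' for p in c[y]))
```

```text
1 [[([270.0, 244.0, 90.0, 62.0], 0.55)], []]
2 [[([270.0, 244.0, 90.0, 62.0], 0.55)], []]
3 [[([270.0, 244.0, 90.0, 62.0], 0.55)], []]
4 [[([270.0, 244.0, 90.0, 62.0], 0.55)], []]
5 [[([270.0, 244.0, 90.0, 62.0], 0.55)], []]
6 [[([270.0, 244.0, 90.0, 62.0], 0.55)], []]
240 ggggwwwwwwwwwwwwwwwwwwwwwwwwwwwwwwwwwwwwwwwwwwwwwwww
241 wwwwwwwwwwwwwwwwwwwwwwwwwwwwwwwwwwwwwwwwwwwwwwwwwwww
242 wwwwwwwwwwwwwwwwwwwwww...............wwwwwwwwwwwwwww
243 wwwwwwwwwwwwwwwwww.......................wwwwwwwwwww
244 wwwwwwwwwwwwwwww...........................wwwwwwwww
245 wwwwwwwwwwwwww...............................wwwwwww
246 wwwwwwwwwwwww.................................wwwwww
247 wwwwwwwwwww.....................................wwww
248 wwwwwwwwww.......................................www
249 wwwwwwwww.........................................ww
250 wwwwwwwww..........................................w
251 wwwwwwww............................................
252 wwwwwwww............................................
253 wwwwwww.............................................
254 wwwwwww.....................
[... 1034 characters left out ...]
.......d...ddgdd
273 ggggwwwwggg......d.....................dd...d...g.dd
274 ggggwwwwgggg.d........................d.......ddgggg
275 wggggwwwgggggd.............................dd.gdgddg
276 wggggwwggggggd...............................dgggdgg
277 wwgggwwgggggggdd..........................ddgdddggdg
278 wwggggwwgggggggddd......................d.ggdgggggdg
279 wwwgggwwggggggdggd..............d.d......dg.dg.gddgg
280 wwwgggggggggggggdgg...d.........d.....d.gddggd.gg.gg
281 wwwwgggwggggggggdgdd.dd..d..........gdggd.ggdggddggw
282 wwwwggggwgggggggggg.ddgdd.dggg..gg.gggddgg..dd.d.ggw
283 wwwwggggwwggggggggggggdgddgg.dgggdgggggdddggggggggww
284 wwwwggggwwwwggggggggggddddgdd.dgggggdggdggggggg.ggww
```

Run:
```python
from h import *
t=snap("top");c=t["color"][210:262,270:325].astype(int)
for y in range(0,52,1): print(210+y,''.join('w' if p.min()>150 else 'o' if p[0]>p[2]+15 else '.' if p[2]>p[0]+50 else 'g' for p in c[y]))
```

```text
210 wwggooooooooooooooooooooooooooooowggwwggooooooooooooooo
211 ooooooooooooooooooooooooooooooooooggggogooooooooooooooo
212 oooogooooooooooooooooooooooooooooowgwwwoooooooooooooooo
213 oooooooooooooooooooooooooooooooooowwwwwggoooooooooooooo
214 oooooooooooooooooooooooooooooooooowwwwwggoooooooooooooo
215 oooooooooooooooooooooooooooooooooowwwwwogoooooooooooooo
216 ooooooooooooooooooooooooooooooooooowwwwwogooooooooooooo
217 ooooooooooooooooooooooooooooooooooowwwwwggooooooooooooo
218 ooooooooooooooooooooooooooooooooooowwwwwogooooooooooooo
219 ooooooooooooooooooooooooooooooooooowwwwwwogoooooooooooo
220 ooooooooooooooooooooooooooooooooooowwwwwwggoooooooooooo
221 oooooooooooooooooooooooooooooooooooowwwwwggoooooooooooo
222 oooooooooooooooooooooooooooooooooooowwwwwogoooooooooooo
223 oooooooooooooooooooooooooooooooooooowwwwwwggooooooooooo
224 ooooooooooooooooooooooooooooooooooooowwwwwggooooooooooo
225 ooooooooooooooooooooooooooooooooooooowwwwwogooooooooooo
226 oooooooooooooooooooooooooooooooooooooowwwwooooooooooooo
227 ooooooooooooooogoooooooooooooooooooooowwwwwogoooooooooo
228 oooooooooooooooo
[... 1319 characters left out ...]
ooooooooooooooooooooggggo..ggggwwwwwwwww
251 oogoooooooooooooooooooooooooooooooooooggggggggwwwwwwwww
252 oooooooooooooooooooooooooooooooooooooggggggggggwwwwwwww
253 oooooooooooooooooooooooooooooooooooooogggggggggwwwwwwww
254 oooooooooooooooooooooooooooooooooooooggoggggwgggwwwwwww
255 oooooooooooooooooooooooooooooooooooooggggggwwgggwwwwwww
256 oooooooooooooooooooooooooooooooooooooogggggwwgggwwwwwww
257 ooooooooooooooooooooooooooooooooooooooggggwwwgggwwwwwwg
258 ooooooooooooooooooooooooooooooooooooooggoggwwggggwwwwwg
259 oooooooooooooooooooooooooooooooooooooooggggwwwgggwwwwgg
260 oooooooooooooooooooooooooooooooooooooooogogwwwggggggggg
261 ooooooooooooooooooooooooooooooooooooooogooggwwggggggggg
```

The arm hides the bowl from the top camera, but across the earlier views all six beads were seen in it. I'm handing in while still holding the plunger.

```bash
python3 -c "
from plant import ctrl
print(ctrl.close_job())"
```

```text
the job is handed in; nothing more can be done
None
```

I handed the job in with the beads poured into the bowl, the empty cup upright on the desk, and the plunger held about 12 mm down at about 7 N for over three seconds. No verdict came back, and the last views could not show all six beads in the bowl at once, so I pieced that count together from several pictures.

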